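# Kit up the repair tray

## Task

Put together the repair kit in the aluminium tray: stand the dropper oil bottle with the pointed nozzle in the round nest, the square motor with the bare shaft in the square nest and the round-topped pedestal bearing in the oblong nest, each upright and right down on the floor of its nest. Keep the oil bottle upright all the way, or it leaks, and leave the look-alikes (the flat-capped jar, the motor with the pulley and the flat-topped clamp block) standing where they are.

Things in the scene. Friction and masses are not known exactly. Their poses are not given: they have to be found in the camera images.
- tray: The kit tray: a low open aluminium tray, 104 mm (its x) by 294 mm (its y), 16 mm high with 4 mm walls and floor, fixed to the bench. Three nest blocks stand in a row along its y, centres 95 mm apart, and rise 4 mm above its rim. Origin: centre of its underside.
- nest_round: A grey plastic nest block, 88 x 88 mm and 16 mm high, fixed in the kit tray, with a round recess 60 mm across sunk 8 mm into its top, centred, with a dark floor. Origin: centre of its underside; z up, the recess floor is at z = 8 mm and the block's top at z = 16 mm in its frame; x and y lie along its sides. Its place among the three in the tray differs from start to start.
- nest_square: A grey plastic nest block, 88 x 88 mm and 16 mm high, fixed in the kit tray, with a square recess 62 x 62 mm sunk 8 mm into its top, centred, with a dark floor. Origin: centre of its underside; z up, the recess floor is at z = 8 mm and the block's top at z = 16 mm in its frame; x and y lie along its sides. Its place among the three in the tray differs from start to start.
- nest_oblong: A grey plastic nest block, 88 x 88 mm and 16 mm high, fixed in the kit tray, with an oblong recess, 78 mm along the block's x and 44 mm along its y, sunk 8 mm into its top, centred, with a dark floor. Origin: centre of its underside; z up, the recess floor is at z = 8 mm and the block's top at z = 16 mm in its frame; x and y lie along its sides. Its place among the three in the tray differs from start to start.
- oil_bottle: Wanted. Dropper oil bottle of amber see-through plastic, standing upright and open at the tip: a cylinder 40 mm across and 50 mm high, then a sloping shoulder and a slim, pointed white dropper nozzle (15 mm across at its root) up to 75 mm. About 80 g. Origin: centre of its underside; z up.
- grease_jar: Not wanted. Jar with the same amber body as the oil bottle, 40 mm across and 50 mm high, but with a broad flat white screw cap (42 mm across, top at 66 mm) and no nozzle. Origin: centre of its underside; z up.
- motor: Wanted. Small square electric motor standing on its end, shaft up: body 42 x 42 mm and 46 mm high, dark steel between aluminium end plates, with a bare steel shaft 5 mm across rising from the middle of its top to 62 mm. About 250 g. Origin: centre of its underside; x and y along its sides, z up.
- pulley_motor: Not wanted. The same square motor (42 x 42 x 46 mm), but with a round brass belt pulley 34 mm across on its shaft, up to 62 mm. Origin: centre of its underside.
- bearing: Wanted. Pedestal bearing of dark steel standing on its foot: foot plate 60 mm (its x) by 26 mm (its y), 8 mm thick; on it an upright round-topped housing, 44 mm along x and 24 mm thick along y, flat on both faces, its rounded top at 53 mm, with a bright bearing ring and dark bore 31 mm up on both faces. About 220 g. Origin: centre of the foot's underside; z up. Best gripped across the 24 mm thickness, along its y.
- clamp_block: Not wanted. Solid clamp block of dark steel on the same foot plate (60 x 26 x 8 mm), but with a plain rectangular, flat-topped upper part 44 x 24 mm up to 53 mm, with two bright bolt heads (13 mm across, 5 mm high) on its top and no ring or bore. Origin: centre of the foot's underside.
Mind the look-alikes: they are no part of the job. Leave any green or purple look-alike of the pulley_motor alone.

How it is judged:
By the outcome, as a careful person would: the job done as asked, in the order asked, and still so for the second after the job is handed in, with the robot touching nothing.
It also fails if it takes over 85 s, if anything falls off the work surface, if the arm or the gripper's body presses on something with over 40 N, if the wrist force passes 120 N, or if a joint passes its speed limit or range.

## Robot

A 6-joint arm with a two-finger parallel gripper is mounted at the origin on the work surface. World frame = base frame: x ahead of the robot, y to its left, z up, the work surface at z = 0. Lengths are in m, angles in rad, forces in N, time in s.
With the tool pointing down it reaches from about 0.25 to 0.725 m from the base axis. Payload 4 kg.
Tool frame: the origin (TCP) lies between the finger pads; the fingertips stand 14 mm ahead of it and the grasp point (between the pads) lies 5 mm behind it; x points along the fingers, z is the direction in which the jaws open and shut, and the axes are right-handed (so a half turn about x gives the same grasp; the last joint's range is limited). The gripper opens to 85 mm and grips with 20 to 120 N. Pads are 22 mm wide; open, the fingers measure 114 mm over their backs; the gripper's body (76 mm by 85 mm) begins 54 mm behind the grasp point. The pads swing forward as they close: fully open they stand 13 mm farther back than shut.
Start: joints at [1.149, 0.241, 0.005, 1.335, 0, 1.571], TCP at [0.205, 0.456, 0.212] pointing down, gripper open.
Joint ranges: [-2.72, 2.72], [-1.05, 1.87], [-1.09, 1.28], [-1.99, 2.15], [-1.42, 1.44], [-3.14, 3.14]. Speed limits (rad/s): [2.79, 2.79, 3.14, 3.14, 3.14, 3.14].

## Interface

Orientations are given as a unit quaternion [x, y, z, w].
In Python, from rig import ctrl, imaging gives the robot as it stands. The module is installed in compiled form; this text tells all that it offers.
- The arm moves only by the shell command python3 -m handwheel 'ROWS' [FORCE]. ROWS is JSON, a list of rows, each a list of 3 entries, a list of its own where there are three numbers: the shift along the tool's x, y, z in cm, then the turn, a rotation vector about the tool's x, y, z in degrees, then the finger opening in cm, from 0 to 8.54. In form: [[[x, y, z], [wx, wy, wz], fingers], ...]. A call has 1 to 10 rows; each row is the pose to reach, as a shift and turn from the pose commanded when the call began, along the tool's axes at that moment; what a row does not reach only later rows make up. A row lasts 1/10 s, in which the tool goes at most 50 mm and 8.59 degrees, less where a joint would pass 70% of its speed; a pose out of reach is approached as far as the arm can. A call with a gripper value outside its range is refused whole. The fingers move at their own pace and stop on an object; FORCE is the grip in N (left out, the last holds). Time passes only in rows, so rows that repeat a pose let the fingers close. It gives the time, the measured TCP pose, the force and the opening at its end, in the units of the state.
- ctrl.get_state(): the state, without advancing time (a new reading comes with each control period).
- imaging.capture(name): name is "scene" or "top" or "wrist"; returns a dict with "frame" (480x640x3 uint8, red, green, blue), "z_map" (480x640 float32, m along the optical axis (not along the pixel's ray), 0 where there is no reading), "vertical_fov" (degrees; the focal length in pixels is half the picture's height over the tangent of half this angle, whatever the lens; pixels are square), "cx", "cy" (the principal point, pixels), "dist" ([k1, k2, p1, p2, k3] as OpenCV has them; the pictures are not rectified), "pose" (4x4, takes a point from camera to world coordinates). Camera axes: x right, y up, looking along -z (the intrinsics and any distortion apply to the point x, -y, -z); pixel columns grow to the right and rows downward; lengths in m; the calibration is good to about 2 mm. A picture is of the moment at which its call begins.
- ctrl.close_job(): hands the job in, once; it reports no verdict.
Trained networks look in a picture, given as the dict that the camera call returned (one of the last four; its "shot" number tells which), for a name from the list of things; names that differ only in an ending like _2 or _b are one class to them, and where a whole thing is asked for, a point or a joint stands for the part that bears it (a point fixed in the world has none). Each returns a list of dicts, best first, with "score" (0 to 1); they miss things now and then, are a little off and sometimes report something else, mostly with a low value. They report only what shows in the picture. A call takes as long as a camera call. They do not tell look-alikes from the thing itself.
- imaging.boxes_of(query, picture): "bbox" ([left, top, width, height] in pixels, round what is visible of it).
- imaging.mark_of(query, picture): "uv" ([column, row] in pixels: a listed point, or the origin of a listed thing).
The state is a dict: "clock": time; "qpos": joint angles; "joint_velocities": joint speeds; "joint_efforts": joint torques, N m; "tcp_pos": TCP position; "ee_rot": TCP orientation; "wrist_force": force on the tool from outside, world axes, zero at the start; "torque": the same for the moment, N m; "finger_gap": finger opening in m.
Only numpy, scipy, OpenCV 4.12 (cv2) and the standard library are available. Lean on these libraries where they do the work, as an engineer would, in place of code of your own. Each camera call takes 0.05 s, during which the arm holds its last target.

## Working session

There is one attempt and no reset: what is moved stays moved. The work goes in short steps, Python scripts to look and compute and a shell command to move; the robot and the scene stay as the last step left them, time stands still between calls to the robot, and variables do not carry over. Pictures are saved under pics/ and viewed, and the job is handed in when it is done.

```bash
mkdir -p pics
cat > h.py <<'E'
import numpy as np, cv2
from scipy.spatial.transform import Rotation as R
from rig import ctrl, imaging
def K(p):
    f=240/np.tan(np.radians(p["vertical_fov"])/2)
    return np.array([[f,0,p["cx"]],[0,f,p["cy"]],[0,0,1.]])
def cloud(p):
    uv=np.stack(np.meshgrid(np.arange(640),np.arange(480)),-1).reshape(-1,1,2).astype(np.float64)
    n=cv2.undistortPoints(uv,K(p),np.array(p["dist"])).reshape(480,640,2)
    z=p["z_map"].astype(float)
    c=np.stack([n[...,0]*z,-n[...,1]*z,-z],-1)
    P=np.array(p["pose"]); w=c@P[:3,:3].T+P[:3,3]
    w[z==0]=np.nan
    return w
def ray(p,u,v,h):
    n=cv2.undistortPoints(np.array([[[u,v]]],float),K(p),np.array(p["dist"])).ravel()
    P=np.array(p["pose"]); d=P[:3,:3]@np.array([n[0],-n[1],-1]); o=P[:3,3]
    return o+d*(h-o[2])/d[2]
def save(p,n): cv2.imwrite("pics/"+n,p["frame"][...,::-1])
E
python3 - <<'E'
from h import *
s=ctrl.get_state(); print(s)
for n in ["top","scene","wrist"]:
    p=imaging.capture(n); save(p,n+"1.png"); np.save(n+"1.npy",cloud(p)); print(n,p["vertical_fov"],np.round(p["pose"],3).tolist(),p["dist"])
    if n!="wrist":
        for q in ["tray","nest_round","nest_square","nest_oblong","oil_bottle","motor","bearing","grease_jar","pulley_motor","clamp_block"]:
            print(q,[(np.round(b["uv"]).tolist(),round(b["score"],2)) for b in imaging.mark_of(q,p)])
E
```

```text
{'clock': 0.0, 'qpos': array([ 1.14901161e+00,  2.41422224e-01,  3.71510629e-03,  1.33521862e+00,
       -1.90910541e-05,  1.57080496e+00]), 'joint_velocities': array([-0.00026847, -0.00173824, -0.00034418,  0.00016638, -0.00066766,
        0.00021878]), 'joint_efforts': array([-2.44581970e-04, -3.72313857e+01,  2.52407992e+01,  1.69172109e-02,
       -1.76356471e-04, -8.43232577e-07]), 'tcp_pos': array([0.20441929, 0.45555102, 0.21070492]), 'ee_rot': array([-0.38466798,  0.59421818,  0.3838384 ,  0.59296153]), 'wrist_force': array([0.12534175, 0.48789064, 0.63583845]), 'torque': array([ 0.02653017, -0.01124765,  0.02168912]), 'finger_gap': 0.08552658086956769}
top 50.82497549049987 [[0.0, 0.99, -0.144, 0.334], [-1.0, -0.001, -0.007, 0.028], [-0.007, 0.144, 0.99, 1.157], [0.0, 0.0, 0.0, 1.0]] [0.00962408 0.         0.         0.         0.        ]
tray []
nest_round [([386.0, 244.0], 0.78)]
nest_square [([302.0, 256.0], 0.63)]
nest_oblong [([343.0, 253.0], 0.79)]
oil_bottle [([478.0, 308.0], 0.88)]
motor [([481.0, 199.0], 0.69)]
bearing [([197.0, 198.0], 0.89)]
grease_jar [([488.0, 
[... 324 characters left out ...]
0.00609188 0.         0.         0.         0.        ]
tray [([291.0, 271.0], 0.73)]
nest_round [([241.0, 273.0], 0.71)]
nest_square [([337.0, 268.0], 0.93)]
nest_oblong [([288.0, 273.0], 0.69)]
oil_bottle [([157.0, 239.0], 0.79)]
motor [([115.0, 316.0], 0.65)]
bearing [([474.0, 319.0], 0.68), ([240.0, 274.0], 0.31)]
grease_jar [([124.0, 275.0], 0.57)]
pulley_motor [([523.0, 298.0], 0.79), ([506.0, 255.0], 0.77), ([432.0, 283.0], 0.76), ([474.0, 274.0], 0.63)]
clamp_block [([429.0, 244.0], 0.96)]
wrist 59.41444609727101 [[0.409, -0.864, -0.295, 0.129], [0.913, 0.386, 0.134, 0.491], [-0.002, -0.324, 0.946, 0.374], [0.0, 0.0, 0.0, 1.0]] [0.03034905 0.         0.         0.         0.        ]
```

View pics/top1.png

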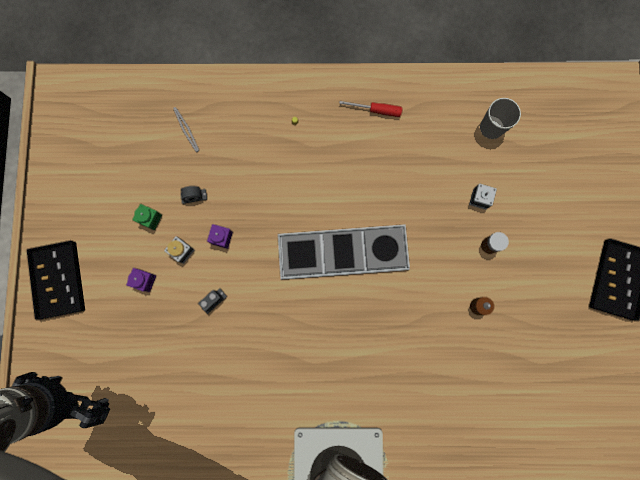

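View pics/scene1.png

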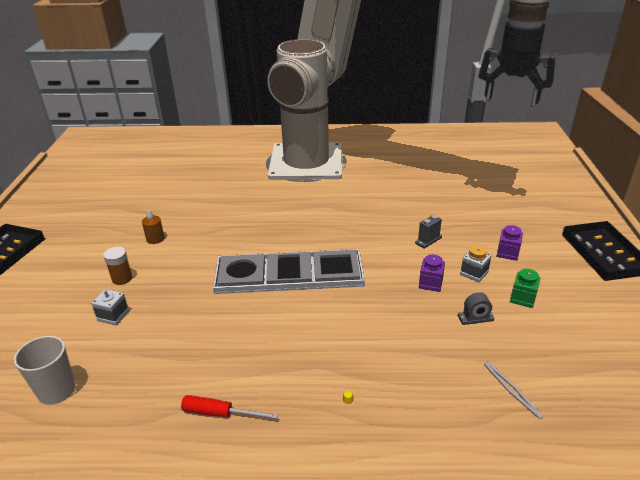

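Run:
```python
import cv2
t=cv2.imread('pics/top1.png'); s=cv2.imread('pics/scene1.png')
a=cv2.resize(t[170:340,110:260],(400,453)); b=cv2.resize(t[170:340,420:540],(320,453))
cv2.imwrite('pics/c1.png',cv2.hconcat([a,b]))
a=cv2.resize(s[210:350,80:200],(394,460)); b=cv2.resize(s[210:350,405:550],(400,386)); b=cv2.copyMakeBorder(b,0,74,0,0,0)
cv2.imwrite('pics/c2.png',cv2.hconcat([a,b]))
```

```text
(no output)
```

View pics/c1.png

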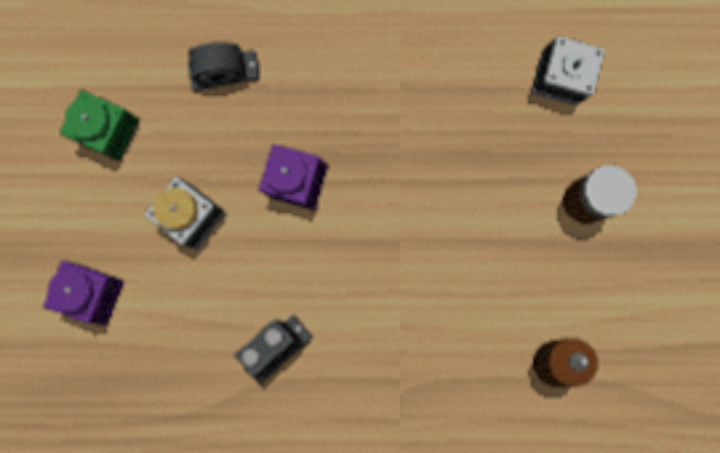

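View pics/c2.png

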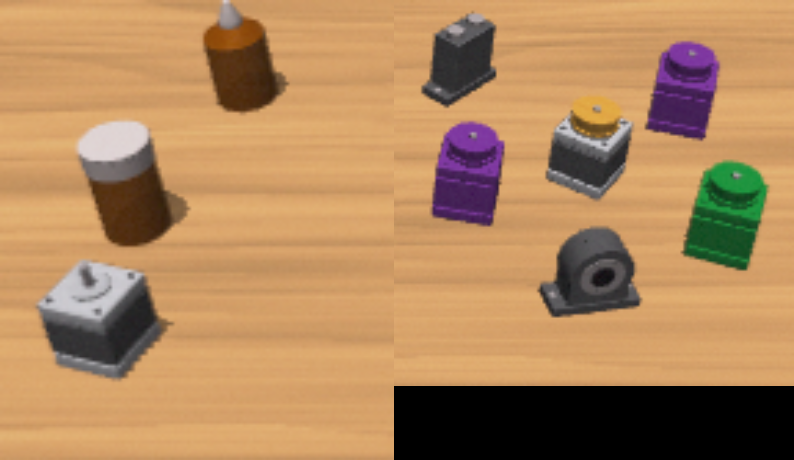

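Candidates, in top-view pixels:
- **Oil bottle:** pointed nozzle at (483,306). The look-alike is the flat-capped jar at (497,243).
- **Motor:** bare shaft at (484,196). The look-alikes are the pulley motor at (179,250), purple at (220,236) and (141,280), and green at (147,216).
- **Bearing:** round top with ring at (193,194). The look-alike is the clamp block at (212,301).

The nests run square (302,251), oblong (343,251), round (386,248). Next I measure these positions.

Run:
```python
from h import *
for cam in ["top","scene"]:
    w=np.load(cam+"1.npy"); 
    ctr=dict(b=(0.276,-0.245) ,) 
    m=(w[...,0]>.1)&(w[...,0]<.6)&(abs(w[...,1])<.45)&(w[...,2]>.004)&(w[...,2]<.09)
    n,l,st,c=cv2.connectedComponentsWithStats(m.astype(np.uint8))
    print(cam, "table z",np.nanmedian(w[...,2][(abs(w[...,1])<.3)&(w[...,0]>.2)&(w[...,0]<.6)]))
    for i in range(1,n):
        if st[i,4]<60: continue
        q=w[l==i]; top=q[q[:,2]>np.percentile(q[:,2],97)-.006]
        r=cv2.minAreaRect(top[:,:2].astype(np.float32)*1000)
        print(np.round(c[i]),st[i,4],"zmax",np.round(np.percentile(q[:,2],[50,97,100]),3),"topmean",np.round(top.mean(0),4),"rect",np.round(r[0],1),np.round(r[1],1),round(r[2],1))
```

```text
top table z 0.00029506596887329817
[482. 203.] 175 zmax [0.039 0.048 0.051] topmean [ 0.595  -0.3339  0.0455] rect [ 593.3 -330.1] [40.5 14.4] 87.1
[147. 216.] 461 zmax [0.048 0.064 0.065] topmean [0.5645 0.4336 0.0609] rect [565.1 433.2] [32.8 32.8] 88.6
[220. 236.] 441 zmax [0.049 0.063 0.067] topmean [0.5197 0.2643 0.0606] rect [520.3 264.3] [32.4 31.4] 1.6
[343. 251.] 5595 zmax [0.016 0.023 0.027] topmean [ 0.487  -0.0212  0.0201] rect [485.9 -15.2] [103.7 292.4] 4.3
[495. 242.] 442 zmax [0.064 0.07  0.072] topmean [ 0.5015 -0.3514  0.0663] rect [ 501.4 -351.4] [39.8 40.4] 16.7
[178. 249.] 467 zmax [0.048 0.064 0.065] topmean [0.4888 0.3576 0.0607] rect [489.2 356.9] [33.1 32. ] 85.9
[142. 279.] 437 zmax [0.047 0.064 0.065] topmean [0.4211 0.4379 0.0607] rect [421.1 436.4] [30.6 26.4] 0.3
[212. 300.] 397 zmax [0.051 0.061 0.063] topmean [0.3751 0.2792 0.0574] rect [374.3 279.2] [23.4 43.8] 41.2
[482. 305.] 369 zmax [0.052 0.071 0.076] topmean [ 0.3626 -0.3196  0.0695] rect [ 362.4 -319.9] [10.9 11.6] 35.4
scene table z 4.999498670171798e-05
[153. 227.] 501 zmax [0.039 0.068 0.075
[... 249 characters left out ...]
597] rect [419.6 437.4] [24.9 35. ] 89.9
[476. 262.] 801 zmax [0.039 0.061 0.065] topmean [0.4891 0.3592 0.0598] rect [487.7 359.8] [34.8 34.2] 8.4
[118. 264.] 743 zmax [0.047 0.067 0.068] topmean [ 0.5016 -0.3467  0.0651] rect [ 499.8 -347.4] [41.4 41.5] 86.7
[288. 270.] 5175 zmax [0.015 0.021 0.024] topmean [ 0.489  -0.016   0.0191] rect [486.5 -11. ] [106.9 292.5] 4.0
[432. 272.] 742 zmax [0.043 0.061 0.064] topmean [0.5196 0.2687 0.0597] rect [518.8 268.8] [33.4 33.8] 61.6
[525. 287.] 793 zmax [0.043 0.061 0.064] topmean [0.5651 0.4346 0.0598] rect [564.3 434.1] [35.6 30.7] 0.5
[116. 295.] 99 zmax [0.045 0.047 0.048] topmean [ 0.594  -0.3281  0.0454] rect [ 595.5 -326.1] [44.4 14.3] 79.6
```

Run:
```python
from h import *
for cam in ["top","scene"]:
    w=np.load(cam+"1.npy"); 
    for nm,(x,y),lo,hi in [("motor",(.605,-.33),.042,.05),("bearing",(.60,.32),.040,.06),("bearingfoot",(.60,.32),.004,.012),("bearingall",(.60,.32),.004,.06),("bottle",(.362,-.318),.03,.055)]:
        m=(abs(w[...,0]-x)<.06)&(abs(w[...,1]-y)<.06)&(w[...,2]>lo)&(w[...,2]<hi)
        q=w[m]; 
        if len(q)<8: continue
        r=cv2.minAreaRect(q[:,:2].astype(np.float32)*1000)
        print(cam,nm,len(q),np.round(q.mean(0),4),np.round(r[0],1),np.round(r[1],1),round(r[2],1), cv2.boxPoints(r).round().tolist())
    # nests: recess floors z ~0.012 inside tray
    m=(abs(w[...,0]-.487)<.07)&(abs(w[...,1]+.015)<.16)&(w[...,2]>.017)&(w[...,2]<.0235)
    r=cv2.minAreaRect(w[m][:,:2].astype(np.float32)*1000); print(cam,"nests",r)
    # dark pixels
    im=cv2.imread("pics/%s1.png"%cam).max(2)
    m=(abs(w[...,0]-.487)<.045)&(abs(w[...,1]+.015)<.14)&(im<50)
    n,l,st,c=cv2.connectedComponentsWithStats(m.astype(np.uint8))
    for i in range(1,n):
        if st[i,4]>100:
            q=w[l==i]; r=cv2.minAreaRect(q[:,:2].astype(np.float32)*1000); print("recess",c[i].round(),st[i,4],np.round(np.median(q[:,2]),4),r)
```

```text
top motor 308 [ 0.6109 -0.3333  0.0462] [ 611.3 -333.8] [43.4 42.3] 71.6 [[584.0, -348.0], [625.0, -361.0], [638.0, -320.0], [598.0, -307.0]]
top bearing 216 [0.6131 0.3295 0.0489] [581. 313.] [118.7  45.1] 30.0 [[518.0, 303.0], [541.0, 264.0], [644.0, 323.0], [621.0, 362.0]]
top bearingfoot 201 [0.6094 0.3197 0.0063] [599.6 320.9] [116.3 117.5] 89.8 [[541.0, 263.0], [658.0, 263.0], [658.0, 379.0], [541.0, 379.0]]
top bearingall 506 [0.6112 0.3252 0.0281] [599.4 320.9] [116.3 117.8] 89.8 [[540.0, 263.0], [658.0, 263.0], [658.0, 379.0], [541.0, 379.0]]
top bottle 202 [ 0.3623 -0.3159  0.0487] [ 362.7 -319.7] [38.1 38.5] 61.9 [[337.0, -327.0], [371.0, -346.0], [389.0, -312.0], [355.0, -294.0]]
top nests ((485.9412841796875, -15.168441772460938), (103.66755676269531, 292.3819580078125), 4.279122829437256)
recess [343. 251.] 624 0.0126 ((486.388427734375, -14.802192687988281), (77.3972396850586, 42.78897476196289), 3.4977684020996094)
recess [385. 248.] 509 0.0126 ((494.2247619628906, -110.40196228027344), (56.36280059814453, 58.48973846435547), 44.48556900024414)
recess [301. 254.] 702 
[... 630 characters left out ...]
571.0, 236.0], [659.0, 337.0], [619.0, 373.0]]
scene bottle 239 [ 0.3714 -0.3119  0.045 ] [ 367.  -312.8] [32.6 39.8] 27.1 [[343.0, -302.0], [362.0, -338.0], [391.0, -323.0], [373.0, -288.0]]
scene nests ((487.550048828125, -11.124282836914062), (104.0782699584961, 291.2922058105469), 3.851728916168213)
recess [288. 267.] 448 0.0121 ((480.2132568359375, -11.764020919799805), (75.59642791748047, 42.829795837402344), 4.62009859085083)
recess [336. 265.] 478 0.012 ((472.8558044433594, 83.91004180908203), (57.123878479003906, 61.53150177001953), 2.682277202606201)
recess [241. 269.] 339 0.0121 ((486.12567138671875, -109.03668975830078), (52.52485275268555, 54.414222717285156), 41.08198928833008)
```

```bash
cat >> h.py <<'E'
def go(x,y,z,yaw=None):
    """print shift (cm) and turn (deg) from the current pose to TCP x,y,z pointing down with jaw yaw deg (mod 180)"""
    s=ctrl.get_state(); r=R.from_quat(s["ee_rot"]); M=r.as_matrix()
    cy=np.degrees(np.arctan2(M[1,2],M[0,2]))
    if yaw is None: yaw=cy
    best=None
    for k in (-2,-1,0,1,2):
        a=np.radians(yaw+180*k); zt=np.array([np.cos(a),np.sin(a),0]); xt=np.array([0,0,-1.]); 
        T=np.stack([xt,np.cross(zt,xt),zt],1); rv=np.degrees((r.inv()*R.from_matrix(T)).as_rotvec())
        if best is None or np.linalg.norm(rv)<np.linalg.norm(best)-1e-6: best=rv
    d=M.T@(np.array([x,y,z])-s["tcp_pos"])*100
    print("t",round(s["clock"],2),"tcp",np.round(s["tcp_pos"],4),"jawyaw",round(cy,1),"q",np.round(s["qpos"],2),"gap",round(s["finger_gap"],4),"F",np.round(s["wrist_force"],1))
    print("  SHIFT",np.round(d,2),"TURN",np.round(best,1))
E
python3 - <<'E'
from h import *
go(.45,.1,.21); go(.3625,-.318,.15,90+49); go(.3625,-.318,.15,90-41); go(.3625,-.318,.15,-41)
for cam in ["top","scene"]:
    w=np.load(cam+"1.npy")
    for nm,lo,hi in [("foot",.004,.012),("all",.004,.06),("hi",.042,.06)]:
        m=(abs(w[...,0]-.613)<.045)&(abs(w[...,1]-.325)<.045)&(w[...,2]>lo)&(w[...,2]<hi)
        q=w[m]; r=cv2.minAreaRect(q[:,:2].astype(np.float32)*1000); print(cam,nm,len(q),q.mean(0).round(4),r,cv2.boxPoints(r).round().tolist())
E
```

```text
t 1.15 tcp [0.2047 0.4562 0.2116] jawyaw 65.8 q [ 1.15  0.24  0.01  1.34 -0.    1.57] gap 0.0856 F [ 0.5  0.  -1.1]
  SHIFT [  0.16 -36.96 -22.45] TURN [-0.  0.  0.]
t 1.15 tcp [0.2047 0.4562 0.2116] jawyaw 65.8 q [ 1.15  0.24  0.01  1.34 -0.    1.57] gap 0.0856 F [ 0.5  0.  -1.1]
  SHIFT [  6.16 -46.09 -64.17] TURN [-73.2   0.    0. ]
t 1.15 tcp [0.2047 0.4562 0.2116] jawyaw 65.8 q [ 1.15  0.24  0.01  1.34 -0.    1.57] gap 0.0856 F [ 0.5  0.  -1.1]
  SHIFT [  6.16 -46.09 -64.17] TURN [16.8  0.  -0. ]
t 1.15 tcp [0.2047 0.4562 0.2116] jawyaw 65.8 q [ 1.15  0.24  0.01  1.34 -0.    1.57] gap 0.0856 F [ 0.5  0.  -1.1]
  SHIFT [  6.16 -46.09 -64.17] TURN [-73.2   0.    0. ]
top foot 157 [0.6163 0.3215 0.0067] ((615.1336059570312, 324.6766052246094), (84.81147003173828, 86.54008483886719), 2.171065330505371) [[571.0, 366.0], [574.0, 280.0], [659.0, 283.0], [656.0, 370.0]]
top all 450 [0.6157 0.3278 0.0298] ((615.1336059570312, 324.6766052246094), (84.81147003173828, 86.54008483886719), 2.171065330505371) [[571.0, 366.0], [574.0, 280.0], [659.0, 283.0], [656.0, 370.0]]
top hi 191 [0.6175 0.3324 0.0497] ((618.4210205078125, 333.82659912109375), (25.566532135009766, 40.653194427490234), 9.023258209228516) [[603.0, 352.0], [609.0, 312.0], [634.0, 316.0], [628.0, 356.0]]
scene foot 191 [0.625  0.3306 0.0077] ((619.5829467773438, 336.7065124511719), (27.616321563720703, 61.60771560668945), 5.315207004547119) [[603.0, 366.0], [609.0, 305.0], [636.0, 307.0], [630.0, 369.0]]
scene all 795 [0.6244 0.3329 0.0297] ((618.5150756835938, 336.5362243652344), (28.833587646484375, 61.395599365234375), 8.077738761901855) [[600.0, 365.0], [609.0, 304.0], [637.0, 308.0], [628.0, 369.0]]
scene hi 252 [0.6206 0.3345 0.0488] ((618.2700805664062, 336.41217041015625), (28.001279830932617, 37.704586029052734), 9.121007919311523) [[601.0, 353.0], [607.0, 316.0], [635.0, 320.0], [629.0, 357.0]]
```

```bash
python3 -m handwheel '[[[0,-37,-22.4],[66,0,0],8.5],[[0,-37,-22.4],[66,0,0],8.5],[[0,-37,-22.4],[66,0,0],8.5],[[0,-37,-22.4],[66,0,0],8.5],[[0,-37,-22.4],[66,0,0],8.5],[[0,-37,-22.4],[66,0,0],8.5],[[0,-37,-22.4],[66,0,0],8.5],[[0,-46,-64.2],[66,0,0],8.5],[[0,-46,-64.2],[66,0,0],8.5],[[0,-46,-64.2],[66,0,0],8.5]]' 40
python3 -c "
from h import *
go(.3625,-.318,.18,0)"
```

```text
clock: 2.15
tcp_pos: [0.3905, 0.0169, 0.2116]
ee_rot: [0.001, 0.707, -0.001, 0.707]
wrist_force: [1.1, -0.0, 0.7]
finger_gap: 0.0847
t 2.15 tcp [0.3905 0.0169 0.2116] jawyaw -0.2 q [ 0.04  0.02 -0.25  1.3  -0.    1.62] gap 0.0847 F [ 1.1 -0.   0.7]
  SHIFT [  3.17 -33.5   -2.71] TURN [-0.2  0.   0. ]
```

```bash
python3 -m handwheel '[[[0,-33.5,-2.7],[0,0,0],8.5],[[0,-33.5,-2.7],[0,0,0],8.5],[[0,-33.5,-2.7],[0,0,0],8.5],[[0,-33.5,-2.7],[0,0,0],8.5],[[0,-33.5,-2.7],[0,0,0],8.5],[[0,-33.5,-2.7],[0,0,0],8.5],[[0,-33.5,-2.7],[0,0,0],8.5],[[0,-33.5,-2.7],[0,0,0],8.5],[[3,-33.5,-2.7],[0,0,0],8.5],[[3,-33.5,-2.7],[0,0,0],8.5]]'
python3 - <<'E'
from h import *
go(.3625,-.318,.12,0)
p=imaging.capture("wrist"); save(p,"w1.png"); w=cloud(p)
m=(abs(w[...,0]-.3625)<.04)&(abs(w[...,1]+.318)<.04)
for lo,hi in [(.01,.045),(.045,.052),(.062,.08),(.01,.08)]:
    q=w[m&(w[...,2]>lo)&(w[...,2]<hi)]
    if len(q)>5: print(lo,len(q),q.mean(0).round(4),q.min(0).round(4),q.max(0).round(4))
E
```

```text
clock: 3.15
tcp_pos: [0.3606, -0.314, 0.1785]
ee_rot: [0.003, 0.709, 0.001, 0.705]
wrist_force: [0.0, 1.0, -1.1]
finger_gap: 0.085
t 3.15 tcp [ 0.3606 -0.314   0.1785] jawyaw -0.2 q [-0.72  0.22 -0.11  1.25  0.    0.86] gap 0.085 F [ 0.   1.  -1.1]
  SHIFT [ 5.84 -0.43  0.23] TURN [-0.2 -0.3 -0.3]
0.01 454 [ 0.3607 -0.3025  0.0283] [ 0.3412 -0.316   0.01  ] [ 0.38   -0.2989  0.0448]
0.045 676 [ 0.3609 -0.3146  0.0503] [ 0.3411 -0.3385  0.0452] [ 0.3797 -0.299   0.052 ]
0.062 340 [ 0.3602 -0.3169  0.0684] [ 0.3532 -0.3261  0.062 ] [ 0.3671 -0.3115  0.0762]
0.01 2742 [ 0.3604 -0.3138  0.0512] [ 0.3411 -0.3385  0.01  ] [ 0.38   -0.2989  0.0762]
```

View pics/w1.png

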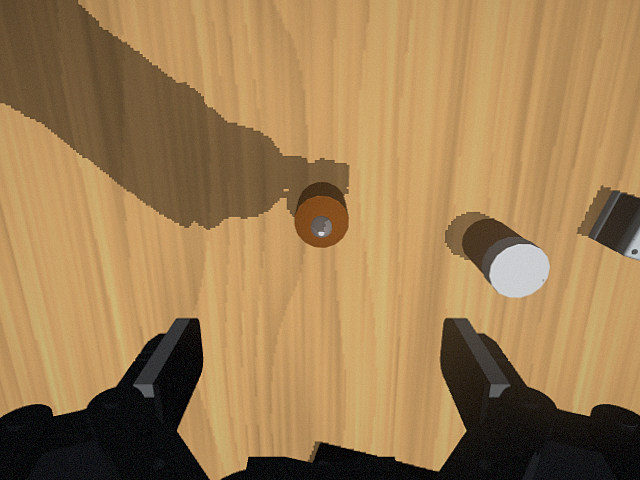

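The wrist view shows the nozzle at (321,227) and the jar well clear at (518,270). The bottle measures (0.3604, -0.3187). Descending.

```bash
python3 -m handwheel '[[[4,-0.5,0],[0,0,0],8.5],[[8,-0.5,0],[0,0,0],8.5],[[12,-0.5,0],[0,0,0],8.5],[[14,-0.5,0],[0,0,0],8.5],[[15,-0.5,0],[0,0,0],8.5],[[15,-0.5,0],[0,0,0],8.5],[[15,-0.5,0],[0,0,0],8.5]]'
python3 -c "
from h import *
go(.3604,-.3187,.028,0)"
```

```text
clock: 3.9
tcp_pos: [0.364, -0.3218, 0.0332]
ee_rot: [0.0, 0.706, -0.001, 0.708]
wrist_force: [0.0, 0.6, 0.1]
finger_gap: 0.085
t 3.9 tcp [ 0.364  -0.3218  0.0332] jawyaw -0.1 q [-0.72  0.37 -0.32  0.88  0.    0.85] gap 0.085 F [0.  0.6 0.1]
  SHIFT [ 0.52  0.31 -0.36] TURN [-0.1  0.1  0.1]
```

```bash
python3 -m handwheel '[[[0.5,0.3,-0.4],[0,0,0],8.5],[[0.5,0.3,-0.4],[0,0,0],8.5],[[0.5,0.3,-0.4],[0,0,0],3.5],[[0.5,0.3,-0.4],[0,0,0],3.5],[[0.5,0.3,-0.4],[0,0,0],3.5],[[0.5,0.3,-0.4],[0,0,0],3.5],[[0.5,0.3,-0.4],[0,0,0],3.5],[[0.5,0.3,-0.4],[0,0,0],3.5],[[0.5,0.3,-0.4],[0,0,0],3.5],[[0.5,0.3,-0.4],[0,0,0],3.5]]' 40
python3 -c "
from h import *
go(.494,-.108,.15,4)"
```

```text
clock: 4.9
tcp_pos: [0.359, -0.3185, 0.0271]
ee_rot: [0.001, 0.707, -0.001, 0.707]
wrist_force: [0.3, 0.9, 5.2]
finger_gap: 0.0359
t 4.9 tcp [ 0.359  -0.3185  0.0271] jawyaw -0.2 q [-0.73  0.37 -0.34  0.86 -0.    0.85] gap 0.0359 F [0.3 0.9 5.2]
  SHIFT [-12.29  21.08  13.44] TURN [-4.2  0.   0. ]
```

```bash
python3 -m handwheel '[[[-1,0,0],[0,0,0],3.5],[[-2.5,0,0],[0,0,0],3.5],[[-4.5,0,0],[0,0,0],3.5],[[-7,0,0],[0,0,0],3.5],[[-9.5,0,0],[0,0,0],3.5],[[-11.5,0,0],[0,0,0],3.5],[[-12.5,0,0],[0,0,0],3.5],[[-12.5,0,0],[0,0,0],3.5]]'
python3 - <<'E'
from h import *
go(.494,-.108,.15,4)
save(imaging.capture("wrist"),"w2.png"); p=imaging.capture("scene")
cv2.imwrite("pics/s2.png",cv2.resize(p["frame"][100:320,60:380,::-1],(640,440)))
E
```

```text
clock: 5.7
tcp_pos: [0.3594, -0.3187, 0.1529]
ee_rot: [0.0, 0.706, -0.002, 0.708]
wrist_force: [-0.4, 0.0, -2.1]
finger_gap: 0.0357
t 5.7 tcp [ 0.3594 -0.3187  0.1529] jawyaw -0.2 q [-0.73  0.23 -0.16  1.17  0.    0.85] gap 0.0357 F [-0.4  0.  -2.1]
  SHIFT [ 0.28 21.11 13.4 ] TURN [-4.2  0.1  0.1]
```

View pics/w2.png

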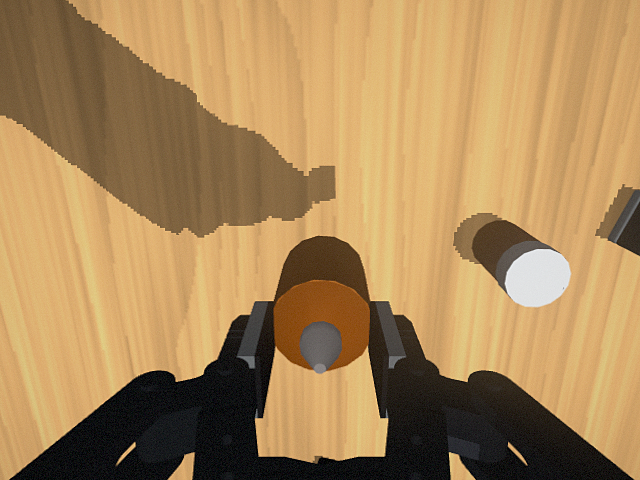

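View pics/s2.png

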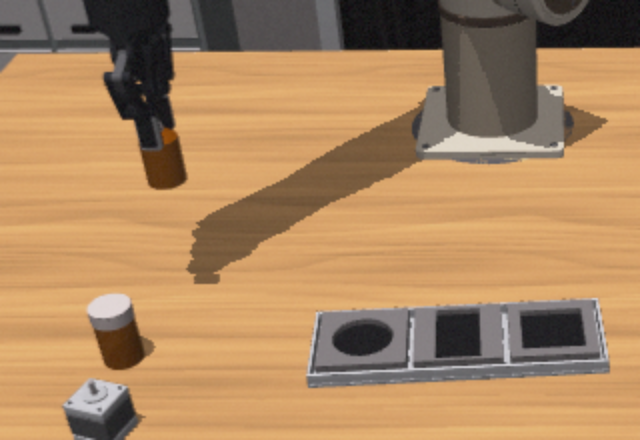

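The wrist view shows the bottle held upright and centred between the pads, nozzle near (320,350). Moving over the round nest.

```bash
python3 -m handwheel '[[[0,1.5,1],[0,0,0],3.5],[[0,4,2.6],[0,0,0],3.5],[[0,7,4.5],[-1,0,0],3.5],[[0,10,6.4],[-2,0,0],3.5],[[0,13,8.3],[-3,0,0],3.5],[[0,16,10.2],[-4,0,0],3.5],[[0,18.5,11.8],[-4,0,0],3.5],[[0,20.5,13],[-4,0,0],3.5],[[0,21.1,13.4],[-4,0,0],3.5],[[0,21.1,13.4],[-4,0,0],3.5]]'
python3 -m handwheel '[[[0,0,0],[0,0,0],3.5],[[0,0,0],[0,0,0],3.5]]'
python3 - <<'E'
from h import *
go(.494,-.108,.05,4)
p=imaging.capture("wrist"); save(p,"w3.png"); w=cloud(p); im=p["frame"].max(2)
print(np.nanmedian(w[...,2]))
m=(im<60)&(abs(w[...,0]-.487)<.06)&(abs(w[...,1]+.015)<.15)&(w[...,2]<.018)&(w[...,2]>.006)
n,l,st,c=cv2.connectedComponentsWithStats(m.astype(np.uint8))
for i in range(1,n):
    if st[i,4]>150: q=w[l==i]; print(c[i].round(),st[i],q.mean(0).round(4),cv2.minAreaRect(q[:,:2].astype(np.float32)*1000))
E
```

```text
clock: 6.8
tcp_pos: [0.4928, -0.1067, 0.1502]
ee_rot: [-0.024, 0.708, 0.024, 0.706]
wrist_force: [0.3, -0.8, 0.7]
finger_gap: 0.0358
clock: 7.0
tcp_pos: [0.4925, -0.1084, 0.1512]
ee_rot: [-0.023, 0.707, 0.023, 0.706]
wrist_force: [-0.4, -0.8, -0.8]
finger_gap: 0.0359
t 7.0 tcp [ 0.4925 -0.1084  0.1512] jawyaw 3.7 q [-0.22  0.28 -0.1   1.19 -0.    1.29] gap 0.0359 F [-0.4 -0.8 -0.8]
  SHIFT [10.12  0.03  0.16] TURN [-0.3 -0.1  0. ]
0.0005087374855768934
[323.  62.] [ 277   34  102   67 2347] [ 0.487  -0.0069  0.0124] ((490.33538818359375, -10.298131942749023), (64.83885192871094, 39.63444900512695), 4.649200916290283)
[314. 207.] [ 278  172   81   72 3793] [ 0.4873 -0.1061  0.0124] ((490.2085876464844, -105.86965942382812), (58.69024658203125, 52.7415657043457), 7.296734809875488)
```

View pics/w3.png

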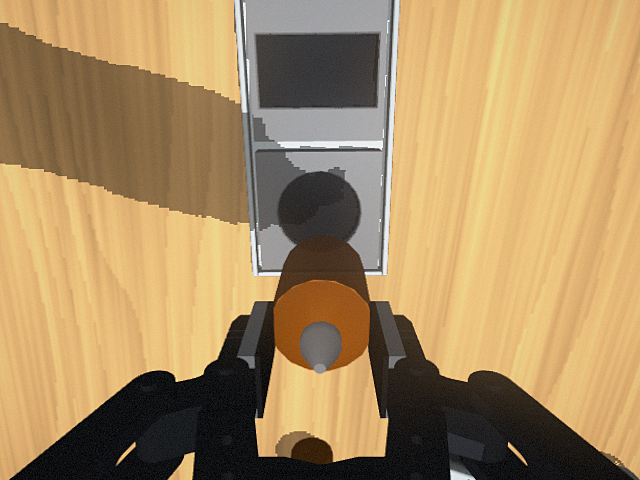

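```bash
python3 -m handwheel '[[[2,0,0],[0,0,0],3.5],[[4,0,0],[0,0,0],3.5],[[6,0,0],[0,0,0],3.5],[[8,0,0],[0,0,0],3.5],[[9.5,0,0],[0,0,0],3.5],[[10.3,0,0],[0,0,0],3.5],[[10.7,0,0],[0,0,0],3.5],[[10.9,0,0],[0,0,0],3.5],[[10.9,0,0],[0,0,0],3.5],[[10.9,0,0],[0,0,0],3.5]]'
python3 - <<'E'
from h import *
go(.4915,-.108,.04,4)
p=imaging.capture("scene"); cv2.imwrite("pics/s4.png",cv2.resize(p["frame"][180:320,180:390,::-1],(780,520)))
E
```

```text
clock: 8.05
tcp_pos: [0.494, -0.1077, 0.0433]
ee_rot: [-0.024, 0.706, 0.024, 0.707]
wrist_force: [-0.1, -0.3, -1.6]
finger_gap: 0.0362
t 8.05 tcp [ 0.494  -0.1077  0.0433] jawyaw 3.8 q [-0.21  0.39 -0.26  0.92  0.    1.29] gap 0.0362 F [-0.1 -0.3 -1.6]
  SHIFT [ 0.33 -0.02 -0.25] TURN [-0.2  0.1  0. ]
```

View pics/s4.png

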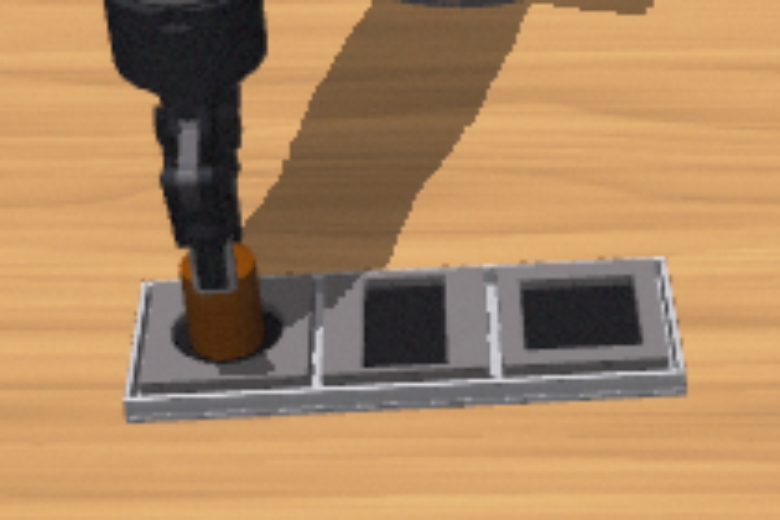

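The bottle is inside the round recess, near (222,330) in the crop and a touch toward the front. I'll lower it the last few mm while shifting it back 2.5 mm.

```bash
python3 -m handwheel '[[[0,0,-0.2],[0,0,0],3.5],[[0.1,0,-0.25],[0,0,0],3.5],[[0.2,0,-0.25],[0,0,0],3.5],[[0.3,0,-0.25],[0,0,0],3.5],[[0.3,0,-0.25],[0,0,0],3.5],[[0.3,0,-0.25],[0,0,0],3.5]]'; python3 -c "
from h import *
go(.4915,-.108,.04,4)
go(.4915,-.108,.04,4)"
```

```text
clock: 8.7
tcp_pos: [0.4908, -0.1077, 0.0395]
ee_rot: [-0.024, 0.707, 0.024, 0.707]
wrist_force: [0.7, -0.3, -0.5]
finger_gap: 0.0358
t 8.7 tcp [ 0.4908 -0.1077  0.0395] jawyaw 3.8 q [-0.22  0.39 -0.27  0.91  0.    1.29] gap 0.0358 F [ 0.7 -0.3 -0.5]
  SHIFT [-0.05 -0.04  0.06] TURN [-0.2 -0.  -0. ]
t 8.7 tcp [ 0.4908 -0.1077  0.0395] jawyaw 3.8 q [-0.22  0.39 -0.27  0.91  0.    1.29] gap 0.0358 F [ 0.7 -0.3 -0.5]
  SHIFT [-0.05 -0.04  0.06] TURN [-0.2 -0.  -0. ]
```

```bash
python3 -m handwheel '[[[0.05,0,0],[0,0,0],3.5],[[0.1,0,0],[0,0,0],3.5],[[0.15,0,0],[0,0,0],3.5],[[0.15,0,0],[0,0,0],3.5],[[0.15,0,0],[0,0,0],3.5]]'; python3 -c "
from h import *
go(.4915,-.108,.04,4)"
```

```text
clock: 9.2
tcp_pos: [0.4912, -0.1078, 0.0391]
ee_rot: [-0.024, 0.706, 0.024, 0.707]
wrist_force: [-1.9, 0.3, 4.9]
finger_gap: 0.0356
t 9.2 tcp [ 0.4912 -0.1078  0.0391] jawyaw 3.8 q [-0.22  0.39 -0.27  0.91 -0.    1.29] gap 0.0356 F [-1.9  0.3  4.9]
  SHIFT [-0.09 -0.02  0.03] TURN [-0.2  0.1  0. ]
```

Contact is felt at 5 N. Releasing and backing off.

```bash
python3 -m handwheel '[[[0,0,0],[0,0,0],4.2],[[0,0,0],[0,0,0],5],[[0,0,0],[0,0,0],6],[[0,0,0],[0,0,0],7],[[0,0,0],[0,0,0],8],[[-2,0,0],[0,0,0],8],[[-5,0,0],[0,0,0],8],[[-8.5,0,0],[0,0,0],8.5],[[-12,0,0],[0,0,0],8.5],[[-12,0,0],[0,0,0],8.5]]'
python3 - <<'E'
from h import *
go(.605,-.30,.17,-17.6)
p=imaging.capture("wrist"); save(p,"w5.png")
p=imaging.capture("top"); w=cloud(p); cv2.imwrite("pics/t5.png",cv2.resize(p["frame"][160:330,260:540,::-1],(790,480)))
p=imaging.capture("scene"); cv2.imwrite("pics/s5.png",cv2.resize(p["frame"][180:320,180:390,::-1],(780,520)))
E
```

```text
clock: 10.2
tcp_pos: [0.4944, -0.1085, 0.1634]
ee_rot: [-0.025, 0.703, 0.023, 0.71]
wrist_force: [0.2, -0.1, 0.6]
finger_gap: 0.085
t 10.2 tcp [ 0.4944 -0.1085  0.1634] jawyaw 3.8 q [-0.22  0.27 -0.08  1.21  0.    1.29] gap 0.085 F [ 0.2 -0.1  0.6]
  SHIFT [ -0.51 -19.85   9.76] TURN [21.4  0.6  0.1]
```

View pics/s5.png

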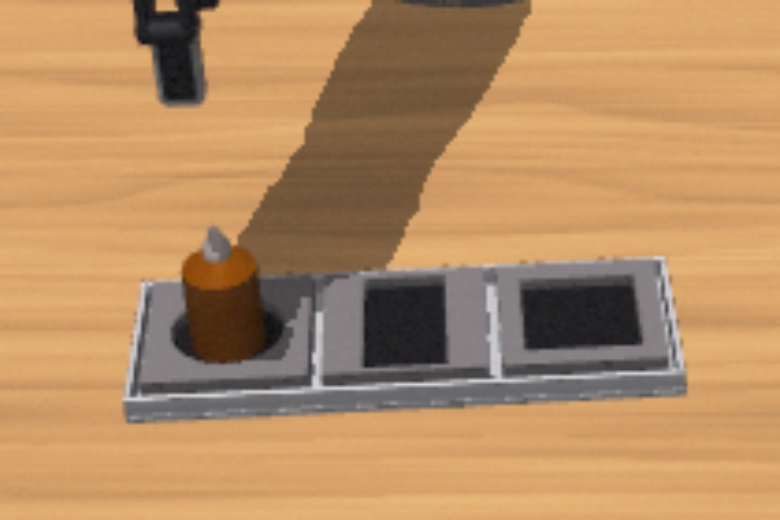

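View pics/w5.png

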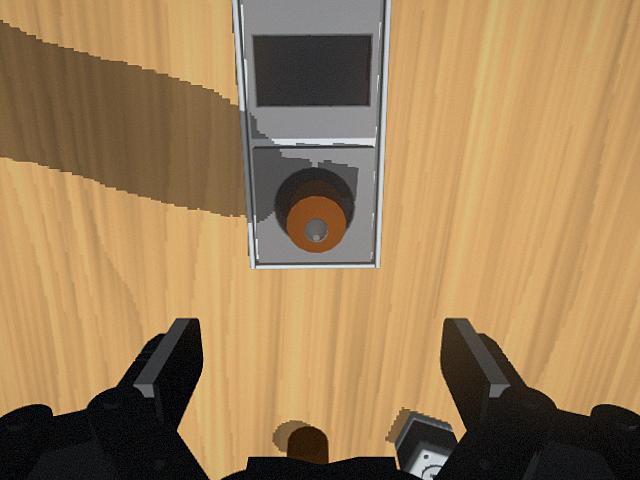

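The bottle stands upright in the recess, at (222,310) in the scene crop. I'll check that it is seated and centred.

Run:
```python
from h import *
for c in ["wrist","top","scene"]:
    p=imaging.capture(c); w=cloud(p)
    m=(abs(w[...,0]-.492)<.04)&(abs(w[...,1]+.108)<.04)
    for lo,hi in [(.03,.1),(.055,.1),(.075,.1)]:
        q=w[m&(w[...,2]>lo)&(w[...,2]<hi)]; print(c,lo,len(q),q.mean(0).round(4),q.min(0).round(4),q.max(0).round(4))
    q=w[m&(w[...,2]>.008)&(w[...,2]<.0145)]; print("floor",len(q),np.median(q[:,2]).round(4),q.min(0).round(4),q.max(0).round(4))
    if c=="wrist": print("nozzle/ray", [ray(p,317,230,.087).round(4), ray(p,276,200,.012).round(4),ray(p,355,200,.02).round(4),ray(p,275,200,.02).round(4)])
```

```text
wrist 0.03 3317 [ 0.4922 -0.1032  0.0645] [ 0.473  -0.1275  0.03  ] [ 0.5122 -0.0881  0.0884]
wrist 0.055 2897 [ 0.4923 -0.1048  0.0676] [ 0.4731 -0.1275  0.055 ] [ 0.5122 -0.0881  0.0884]
wrist 0.075 412 [ 0.4924 -0.1061  0.0807] [ 0.4852 -0.1144  0.075 ] [ 0.4995 -0.1005  0.0884]
floor 1695 0.0124 [ 0.4612 -0.1306  0.01  ] [ 0.5209 -0.0793  0.0144]
nozzle/ray [array([ 0.4879, -0.1003,  0.087 ]), array([ 0.4564, -0.1033,  0.012 ]), array([ 0.5149, -0.0973,  0.02  ]), array([ 0.4564, -0.1013,  0.02  ])]
top 0.03 205 [ 0.4916 -0.103   0.0649] [ 0.4752 -0.1192  0.0311] [ 0.513  -0.0903  0.0908]
top 0.055 176 [ 0.4928 -0.1039  0.0684] [ 0.4753 -0.1192  0.0551] [ 0.513  -0.091   0.0908]
top 0.075 35 [ 0.4943 -0.1098  0.0805] [ 0.4884 -0.116   0.0761] [ 0.5018 -0.103   0.0908]
floor 118 0.0116 [ 0.4545 -0.1171  0.0081] [ 0.5238 -0.0689  0.0144]
scene 0.03 476 [ 0.5037 -0.1038  0.0558] [ 0.4771 -0.1251  0.03  ] [ 0.515  -0.0863  0.0871]
scene 0.055 264 [ 0.5008 -0.1044  0.0665] [ 0.4771 -0.125   0.0553] [ 0.5144 -0.0868  0.0871]
scene 0.075 37 [ 0.4959 -0.1056  0.0803] [ 0.4882 -0.111   0.0751] [ 0.5003 -0.0996  0.0871]
floor 124 0.0122 [ 0.4656 -0.1421  0.0087] [ 0.532  -0.0701  0.0145]
```

```bash
python3 -m handwheel '[[[-1,-23.1,10],[21.4,0,0],8.5],[[-1,-23.1,10],[21.4,0,0],8.5],[[-1,-23.1,10],[21.4,0,0],8.5],[[-1,-23.1,10],[21.4,0,0],8.5],[[-1,-23.1,10],[21.4,0,0],8.5],[[-1,-23.1,10],[21.4,0,0],8.5],[[-1,-23.1,10],[21.4,0,0],8.5],[[-1,-23.1,10],[21.4,0,0],8.5],[[-1,-23.1,10],[21.4,0,0],8.5],[[-1,-23.1,10],[21.4,0,0],8.5]]'
python3 - <<'E'
from h import *
p=imaging.capture("wrist"); save(p,"w6.png"); w=cloud(p)
m=(abs(w[...,0]-.61)<.045)&(abs(w[...,1]+.331)<.045)
for lo,hi in [(.043,.05),(.055,.08)]:
    q=w[m&(w[...,2]>lo)&(w[...,2]<hi)]; r=cv2.minAreaRect(q[:,:2].astype(np.float32)*1000); print(lo,len(q),q.mean(0).round(4),r,cv2.boxPoints(r).round(1).tolist())
go(.61,-.331,.025,-17.6)
E
```

```text
clock: 11.5
tcp_pos: [0.606, -0.3301, 0.1693]
ee_rot: [0.107, 0.699, -0.108, 0.699]
wrist_force: [1.0, 0.7, 0.0]
finger_gap: 0.0853
0.043 3234 [ 0.6096 -0.3315  0.0463] ((609.3308715820312, -332.6922912597656), (42.29973602294922, 42.107181549072266), 73.5334243774414) [[583.0999755859375, -347.0], [623.5, -358.8999938964844], [635.5, -318.3999938964844], [595.0999755859375, -306.3999938964844]]
0.055 67 [ 0.6094 -0.3322  0.0608] ((609.4075317382812, -332.4783630371094), (4.840124607086182, 5.056593418121338), 15.32143783569336) [[606.4000244140625, -330.70001220703125], [607.7000122070312, -335.6000061035156], [612.4000244140625, -334.29998779296875], [611.0999755859375, -329.3999938964844]]
t 11.55 tcp [ 0.606  -0.3303  0.1693] jawyaw -17.5 q [-0.5   0.65  0.54  1.45  0.    1.38] gap 0.0854 F [ 0.   0.2 -0.4]
  SHIFT [14.43  0.05  0.38] TURN [0.1 0.1 0. ]
```

View pics/w6.png

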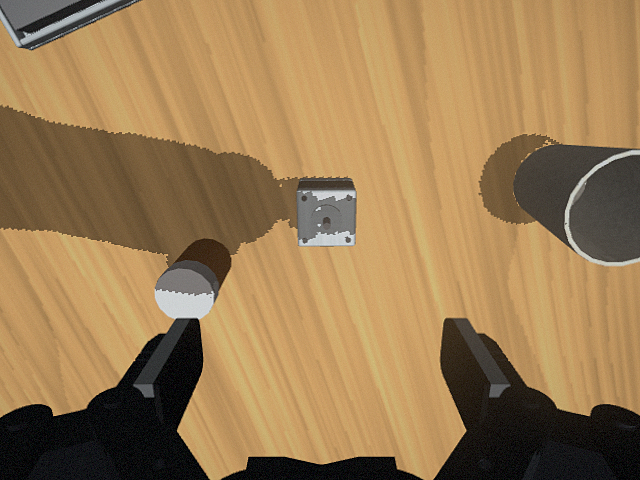

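The motor's bare shaft is at (327,218), with the jar at (190,290) and the cup well clear. The motor measures (0.6094, -0.3325). Descending.

```bash
python3 -m handwheel '[[[3,-0.1,0.4],[0,0,0],8.5],[[6,-0.1,0.4],[0,0,0],8.5],[[9,-0.1,0.4],[0,0,0],8.5],[[12,-0.1,0.4],[0,0,0],8.5],[[13.5,-0.1,0.4],[0,0,0],8.5],[[14.1,-0.1,0.4],[0,0,0],8.5],[[14.1,-0.1,0.4],[0,0,0],8.5],[[14.1,-0.1,0.4],[0,0,0],8.5]]'; python3 -c "
from h import *
go(.6094,-.3325,.028,-17)"
```

```text
clock: 12.35
tcp_pos: [0.6105, -0.3338, 0.0288]
ee_rot: [0.108, 0.698, -0.108, 0.7]
wrist_force: [0.1, -0.7, 0.9]
finger_gap: 0.085
t 12.35 tcp [ 0.6105 -0.3338  0.0288] jawyaw -17.5 q [-0.5   0.74  0.33  1.15 -0.    1.38] gap 0.085 F [ 0.1 -0.7  0.9]
  SHIFT [ 0.08  0.09 -0.15] TURN [-0.5  0.1  0. ]
```

```bash
python3 -m handwheel '[[[0,0,-0.1],[0,0,0],6],[[0,0,-0.1],[0,0,0],3.5],[[0,0,-0.1],[0,0,0],3.5],[[0,0,-0.1],[0,0,0],3.5],[[0,0,-0.1],[0,0,0],3.5],[[0,0,-0.1],[0,0,0],3.5],[[0,0,-0.1],[0,0,0],3.5],[[0,0,-0.1],[0,0,0],3.5]]' 50;  python3 -c "
from h import *
go(.4795,.082,.15,4.3)"
```

```text
clock: 13.15
tcp_pos: [0.6086, -0.3333, 0.027]
ee_rot: [0.108, 0.699, -0.108, 0.699]
wrist_force: [0.2, -0.9, 0.9]
finger_gap: 0.0351
t 13.15 tcp [ 0.6086 -0.3333  0.027 ] jawyaw -17.6 q [-0.5   0.74  0.32  1.15 -0.    1.38] gap 0.0351 F [ 0.2 -0.9  0.9]
  SHIFT [-12.29  35.7  -24.84] TURN [-21.9  -0.   -0. ]
```

```bash
python3 -m handwheel '[[[-1,0,0],[0,0,0],2.5],[[-2,0,0],[0,0,0],2.5],[[-3,0,0],[0,0,0],2.5],[[-3,0,0],[0,0,0],2.5],[[-3,0,0],[0,0,0],2.5]]'
python3 - <<'E'
from h import *
go(.4795,.082,.15,4.3)
p=imaging.capture("wrist"); save(p,"w7.png")
E
```

```text
clock: 13.65
tcp_pos: [0.6091, -0.3336, 0.0581]
ee_rot: [0.108, 0.698, -0.108, 0.699]
wrist_force: [0.7, 0.9, -0.3]
finger_gap: 0.0254
t 13.65 tcp [ 0.6091 -0.3336  0.0581] jawyaw -17.6 q [-0.5   0.72  0.36  1.21 -0.    1.38] gap 0.0254 F [ 0.7  0.9 -0.3]
  SHIFT [ -9.24  35.71 -24.89] TURN [-21.9   0.1   0. ]
```

View pics/w7.png

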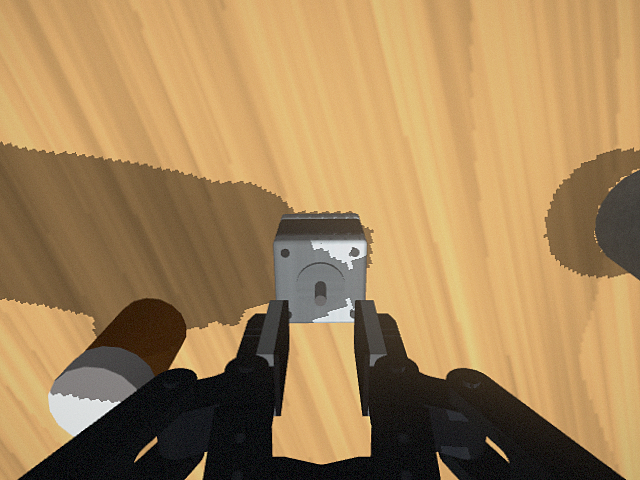

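Run:
```python
from h import *
for c in ["wrist","top","scene"]:
    p=imaging.capture(c); w=cloud(p)
    if c!="wrist": cv2.imwrite("pics/%s8.png"%c,cv2.resize((p["frame"][160:260,440:540] if c=="top" else p["frame"][240:360,60:180])[...,::-1],(500,500)))
    else:
        for (u,v) in [(300,260),(340,250),(320,285),(310,310),(265,340),(380,340),(300,225),(320,228)]: print(u,v,w[v,u].round(4))
```

```text
300 260 [ 0.6038 -0.318   0.0463]
340 250 [ 0.6221 -0.3189  0.0462]
320 285 [ 0.6092 -0.3304  0.0506]
310 310 [ 0.6003 -0.3432  0.0462]
265 340 [ 0.5959 -0.3169  0.1076]
380 340 [ 0.6296 -0.3276  0.1075]
300 225 [ 0.6054 -0.3097  0.0212]
320 228 [ 0.6149 -0.3122  0.0275]
```

View pics/scene8.png

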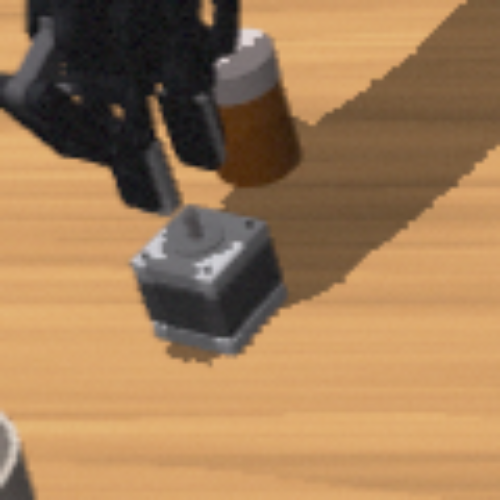

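The fingers had barely touched the motor. The opening reads about 6 mm less than the true gap, so my 3.5 cm command barely closed on it, and the motor still stands where it was. I'll re-measure it and regrip with a smaller opening command.

```bash
python3 -m handwheel '[[[-3,0,0],[0,0,0],8.5],[[-5,0,0],[0,0,0],8.5],[[-5,0,0],[0,0,0],8.5],[[-5,0,0],[0,0,0],8.5],[[-5,0,0],[0,0,0],8.5]]'
python3 - <<'E'
from h import *
p=imaging.capture("wrist"); save(p,"w9.png"); w=cloud(p)
m=(abs(w[...,0]-.61)<.045)&(abs(w[...,1]+.331)<.045)
for lo,hi in [(.043,.05),(.055,.08)]:
    q=w[m&(w[...,2]>lo)&(w[...,2]<hi)]; r=cv2.minAreaRect(q[:,:2].astype(np.float32)*1000); print(lo,len(q),q.mean(0).round(4),r)
go(.6094,-.3325,.027,-17)
E
```

```text
clock: 14.35
tcp_pos: [0.6077, -0.3328, 0.1054]
ee_rot: [0.108, 0.7, -0.108, 0.698]
wrist_force: [-0.8, 0.5, -0.4]
finger_gap: 0.085
0.043 5011 [ 0.6098 -0.331   0.0463] ((609.421142578125, -332.3416442871094), (41.92514419555664, 42.011207580566406), 72.98408508300781)
0.055 107 [ 0.6096 -0.3319  0.0608] ((609.412109375, -332.56915283203125), (5.181187152862549, 4.324707508087158), 70.0911636352539)
t 14.4 tcp [ 0.6076 -0.3328  0.1053] jawyaw -17.6 q [-0.5   0.69  0.43  1.32  0.    1.38] gap 0.0853 F [-0.1  0.5  0.1]
  SHIFT [7.83 0.08 0.18] TURN [-0.6 -0.2 -0. ]
```

View pics/w9.png

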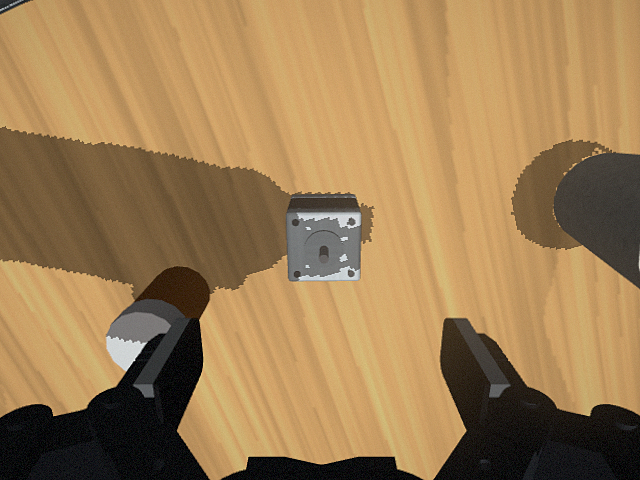

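```bash
python3 -m handwheel '[[[3,0,0.1],[-0.5,0,0],8.5],[[6,0,0.1],[-0.5,0,0],8.5],[[7.3,0,0.1],[-0.5,0,0],8.5],[[7.8,0,0.1],[-0.5,0,0],6],[[7.8,0,0.1],[-0.5,0,0],3],[[7.8,0,0.1],[-0.5,0,0],1],[[7.8,0,0.1],[-0.5,0,0],1],[[7.8,0,0.1],[-0.5,0,0],1],[[7.8,0,0.1],[-0.5,0,0],1],[[7.8,0,0.1],[-0.5,0,0],1]]' 50;  python3 -m handwheel '[[[0,0,0],[0,0,0],1],[[0,0,0],[0,0,0],1],[[-1,0,0],[0,0,0],1],[[-3,0,0],[0,0,0],1],[[-5,0,0],[0,0,0],1],[[-5,0,0],[0,0,0],1]]'
python3 - <<'E'
from h import *
go(.4795,.082,.15,4.3)
p=imaging.capture("wrist"); save(p,"w10.png")
E
```

```text
clock: 15.4
tcp_pos: [0.6098, -0.3338, 0.0296]
ee_rot: [0.105, 0.699, -0.105, 0.7]
wrist_force: [0.0, -0.3, -0.7]
finger_gap: 0.0102
clock: 16.0
tcp_pos: [0.612, -0.335, 0.0836]
ee_rot: [0.104, 0.697, -0.106, 0.702]
wrist_force: [0.1, -0.2, 0.3]
finger_gap: 0.0101
t 16.0 tcp [ 0.612  -0.335   0.0836] jawyaw -17.1 q [-0.5   0.7   0.4   1.26 -0.    1.37] gap 0.0101 F [ 0.1 -0.2  0.3]
  SHIFT [ -6.88  35.96 -24.85] TURN [-21.4   0.4   0.2]
```

View pics/w10.png

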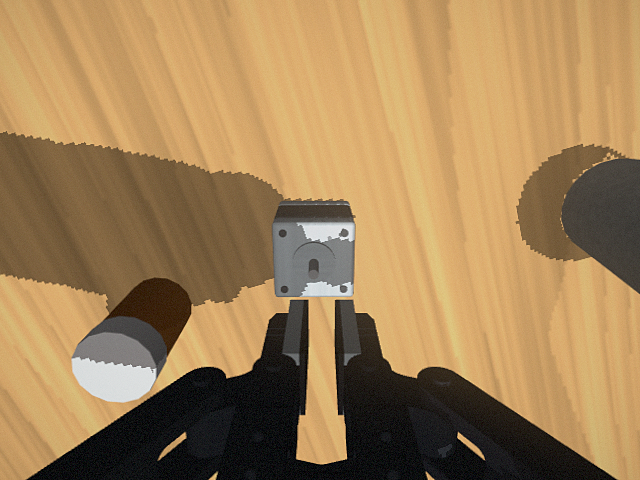

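Run:
```python
from h import *
s=ctrl.get_state(); M=R.from_quat(s["ee_rot"]).as_matrix(); t=s["tcp_pos"]
p=imaging.capture("wrist"); w=cloud(p)
loc=(w-t)@M
m=(loc[...,0]<.03)&(np.abs(loc[...,1])<.03)&(np.abs(loc[...,2])<.06)&(np.arange(480)[:,None]>290)
v,u=np.where(m)
q=loc[m]
for r in range(298,420,8):
    k=v==r
    if k.any(): print(r,u[k].min(),u[k].max(),"locx",q[k][:,0].min().round(4),q[k][:,0].max().round(4),"y",np.median(q[k][:,1]).round(4),"z",q[k][:,2].min().round(4),q[k][:,2].max().round(4))
mm=(w[...,2]>.043)&(w[...,2]<.05)&(abs(loc[...,2])<.05)&(abs(loc[...,1])<.05)
print("motor in tool frame",loc[mm].mean(0), loc[mm].min(0),loc[mm].max(0))
```

```text
306 289 354 locx -0.0302 -0.0232 y 0.0116 z -0.0113 0.0119
314 275 368 locx -0.0356 -0.0235 y 0.0111 z -0.0164 0.0173
322 269 374 locx -0.0405 -0.0242 y 0.0102 z -0.0181 0.0186
330 267 376 locx -0.0455 -0.0248 y 0.0083 z -0.0181 0.0186
338 265 378 locx -0.0498 -0.0268 y 0.0086 z -0.0181 0.0187
346 263 380 locx -0.0543 -0.0272 y 0.0096 z -0.0183 0.0188
354 262 381 locx -0.0601 -0.029 y 0.0115 z -0.0179 0.0183
362 254 387 locx -0.0656 -0.0393 y 0.0128 z -0.0184 0.0186
370 192 450 locx -0.0682 -0.0399 y 0.0127 z -0.0345 0.0349
378 179 464 locx -0.0723 -0.0404 y 0.0126 z -0.0371 0.0375
386 166 476 locx -0.0735 -0.0495 y 0.0125 z -0.0394 0.04
394 154 488 locx -0.0773 -0.0499 y 0.0125 z -0.041 0.0416
402 143 499 locx -0.0797 -0.0562 y 0.0125 z -0.0427 0.0436
410 131 512 locx -0.0878 -0.0555 y 0.0127 z -0.0451 0.0454
418 118 524 locx -0.0905 -0.0623 y 0.0128 z -0.0459 0.0469
motor in tool frame [ 0.0352942   0.00321254 -0.00241942] [ 0.03159922 -0.01922627 -0.02354826] [0.03867206 0.02275866 0.01853727]
```

The fingertips actually stand about 23 mm behind the reported TCP, not 14 mm ahead of it. So the bottle was gripped at its shoulder and the motor was missed from above. I'll check this with the other cameras before going lower.

Run:
```python
from h import *
s=ctrl.get_state(); M=R.from_quat(s["ee_rot"]).as_matrix(); t=s["tcp_pos"]
for c in ["wrist","top","scene"]:
    p=imaging.capture(c); w=cloud(p); loc=(w-t)@M
    m=(np.abs(loc[...,1])<.06)&(np.abs(loc[...,2])<.07)&(w[...,2]>.07)&(loc[...,0]>-.25)
    q=loc[m]; print(c,len(q),"max locx",np.sort(q[:,0])[-8:].round(4))
    if c=="scene":
        cv2.imwrite("pics/s11.png",cv2.resize(p["frame"][170:350,50:230,::-1],(600,600)))
        H=np.histogram(q[:,0],bins=np.arange(-.25,.02,.01)); 
        for a,n in zip(H[1],H[0]):
            k=(q[:,0]>=a)&(q[:,0]<a+.01)
            if n: print(round(a,3),n,"z",q[k][:,2].min().round(3),q[k][:,2].max().round(3),"y",q[k][:,1].min().round(3),q[k][:,1].max().round(3))
```

```text
wrist 48160 max locx [-0.0226 -0.0224 -0.0223 -0.0222 -0.0222 -0.0222 -0.0221 -0.022 ]
top 1263 max locx [-0.0253 -0.0252 -0.025  -0.0249 -0.024  -0.0236 -0.0201 -0.0194]
scene 5500 max locx [-0.0193 -0.0188 -0.018  -0.0175 -0.0171 -0.0171 -0.0168 -0.0167]
-0.25 378 z -0.029 0.038 y -0.029 0.039
-0.24 320 z -0.028 0.037 y -0.025 0.04
-0.23 263 z -0.022 0.037 y -0.019 0.041
-0.22 289 z -0.022 0.036 y -0.019 0.039
-0.21 244 z -0.026 0.035 y -0.02 0.039
-0.2 323 z -0.035 0.035 y -0.027 0.04
-0.19 355 z -0.034 0.037 y -0.03 0.042
-0.18 295 z -0.023 0.037 y -0.021 0.042
-0.17 281 z -0.025 0.038 y -0.024 0.041
-0.16 275 z -0.026 0.038 y -0.02 0.042
-0.15 133 z -0.02 0.037 y -0.014 0.04
-0.14 118 z 0.003 0.04 y -0.006 0.016
-0.13 275 z -0.041 0.049 y -0.009 0.024
-0.12 370 z -0.062 0.062 y -0.011 0.024
-0.11 313 z -0.063 0.063 y -0.01 0.022
-0.1 242 z -0.062 0.058 y -0.013 0.022
-0.09 261 z -0.054 0.05 y -0.015 0.02
-0.08 189 z -0.049 0.044 y -0.011 0.017
-0.07 191 z -0.04 0.037 y -0.007 0.018
-0.06 83 z -0.021 0.019 y -0.0 0.017
-0.05 108 z -0.023 0.018 y -0.005 0.016
-0.04 105 z -0.021 0.019 y -0.005 0.016
-0.03 74 z -0.021 0.018 y -0.003 0.015
-0.02 15 z -0.014 0.01 y -0.006 0.012
```

View pics/s11.png

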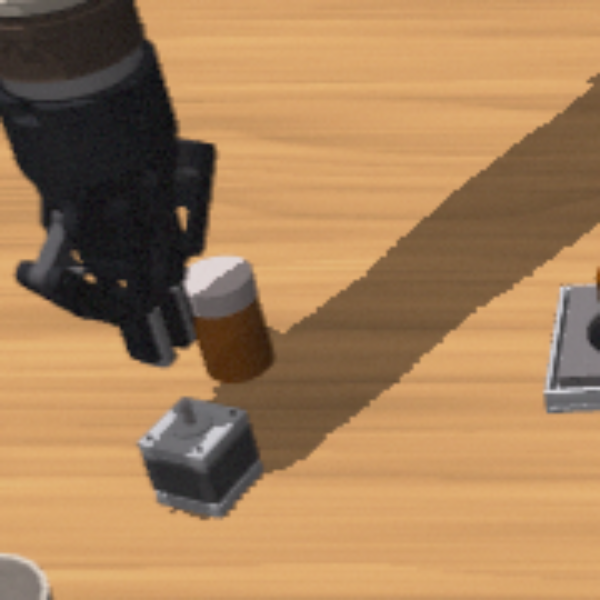

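All three cameras agree: the tips are at local x ≈ -0.021, so the reported TCP is about 35 mm too far ahead. From here I'll command z 35 mm lower.

```bash
python3 -m handwheel '[[[0,0.1,-0.2],[0,0,0],8.5],[[0,0.1,-0.2],[0,0,0],8.5],[[0,0.1,-0.2],[0,0,0],8.5],[[0,0.1,-0.2],[0,0,0],8.5],[[2,0.1,-0.2],[0,0,0],8.5],[[4,0.1,-0.2],[0,0,0],8.5],[[4,0.1,-0.2],[0,0,0],8.5],[[4,0.1,-0.2],[0,0,0],8.5]]'; python3 -c "
from h import *
go(.6094,-.3325,-.007,-17)"
```

```text
clock: 17.05
tcp_pos: [0.6076, -0.3319, 0.0389]
ee_rot: [0.105, 0.7, -0.105, 0.699]
wrist_force: [0.5, -1.1, 0.8]
finger_gap: 0.0851
t 17.05 tcp [ 0.6076 -0.3319  0.0389] jawyaw -17.1 q [-0.5   0.73  0.33  1.17 -0.    1.37] gap 0.0851 F [ 0.5 -1.1  0.8]
  SHIFT [ 4.59 -0.    0.19] TURN [-0.1 -0.1 -0. ]
```

```bash
python3 -m handwheel '[[[1.5,0,0.1],[0,0,0],8.5],[[3,0,0.1],[0,0,0],8.5],[[4,0,0.1],[0,0,0],8.5],[[4.5,0,0.1],[0,0,0],8.5],[[4.5,0,0.1],[0,0,0],8.5]]'; python3 -c "
from h import *
go(.6094,-.3325,-.007,-17)"; python3 -m handwheel '[[[0,0,0],[0,0,0],6],[[0,0,0],[0,0,0],4],[[0,0,0],[0,0,0],2],[[0,0,0],[0,0,0],2],[[0,0,0],[0,0,0],2],[[0,0,0],[0,0,0],2],[[0,0,0],[0,0,0],2],[[0,0,0],[0,0,0],2]]' 50
```

```text
clock: 17.55
tcp_pos: [0.6079, -0.3319, -0.0076]
ee_rot: [0.105, 0.7, -0.105, 0.698]
wrist_force: [-0.3, 0.8, -0.1]
finger_gap: 0.0849
t 17.55 tcp [ 0.6079 -0.3319 -0.0076] jawyaw -17.1 q [-0.5   0.77  0.28  1.08 -0.    1.37] gap 0.0849 F [-0.3  0.8 -0.1]
  SHIFT [-0.06 -0.02  0.16] TURN [-0.1 -0.2 -0. ]
clock: 18.35
tcp_pos: [0.6095, -0.3327, -0.0049]
ee_rot: [0.105, 0.699, -0.105, 0.7]
wrist_force: [0.7, 0.3, 4.9]
finger_gap: 0.041
```

Gripped at 41 mm. Lifting.

```bash
python3 -m handwheel '[[[-1,0,0],[0,0,0],2],[[-3,0,0],[0,0,0],2],[[-6,0,0],[0,0,0],2],[[-9,0,0],[0,0,0],2],[[-12,0,0],[0,0,0],2],[[-14,0,0],[0,0,0],2],[[-14,0,0],[0,0,0],2]]'
python3 - <<'E'
from h import *
go(.4795,.082,.135,4.3)
p=imaging.capture("wrist"); save(p,"w12.png")
E
```

```text
clock: 19.05
tcp_pos: [0.6105, -0.3333, 0.1378]
ee_rot: [0.104, 0.697, -0.106, 0.701]
wrist_force: [-0.1, -0.4, -1.4]
finger_gap: 0.0412
t 19.05 tcp [ 0.6105 -0.3333  0.1378] jawyaw -17.1 q [-0.5   0.67  0.49  1.38  0.    1.37] gap 0.0412 F [-0.1 -0.4 -1.4]
  SHIFT [  0.1   35.85 -24.71] TURN [-21.4   0.3   0.1]
```

View pics/w12.png

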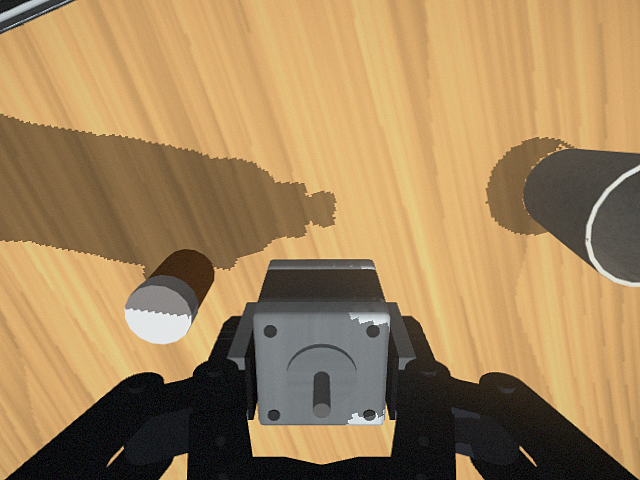

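```bash
python3 -m handwheel '[[[0,2,-1.4],[-2,0,0],2],[[0,6,-4],[-5,0,0],2],[[0,10,-6.9],[-9,0,0],2],[[0,14,-9.7],[-13,0,0],2],[[0,18,-12.5],[-17,0,0],2],[[0,22,-15.2],[-21,0,0],2],[[0,26,-18],[-21.4,0,0],2],[[0,30,-20.8],[-21.4,0,0],2],[[0,33.5,-23.3],[-21.4,0,0],2],[[0,35.8,-24.8],[-21.4,0,0],2]]'; python3 -m handwheel '[[[0,0,0],[0,0,0],2],[[0,0,0],[0,0,0],2],[[0,0,0],[0,0,0],2]]'
python3 - <<'E'
from h import *
go(.4775,.082,.005,4.3)
p=imaging.capture("wrist"); save(p,"w13.png"); w=cloud(p); im=p["frame"].max(2)
p=imaging.capture("scene"); cv2.imwrite("pics/s13.png",cv2.resize(p["frame"][160:320,200:400,::-1],(700,560)))
E
```

```text
clock: 20.1
tcp_pos: [0.4734, 0.0848, 0.1318]
ee_rot: [-0.028, 0.708, 0.028, 0.705]
wrist_force: [0.6, -0.4, -2.6]
finger_gap: 0.0416
clock: 20.4
tcp_pos: [0.4764, 0.0817, 0.1331]
ee_rot: [-0.027, 0.707, 0.026, 0.706]
wrist_force: [0.6, -0.4, -1.1]
finger_gap: 0.0413
t 20.4 tcp [0.4764 0.0817 0.1331] jawyaw 4.3 q [ 0.17  0.26 -0.18  1.13 -0.    1.67] gap 0.0413 F [ 0.6 -0.4 -1.1]
  SHIFT [12.81  0.03  0.14] TURN [-0.  -0.1  0. ]
```

View pics/w13.png

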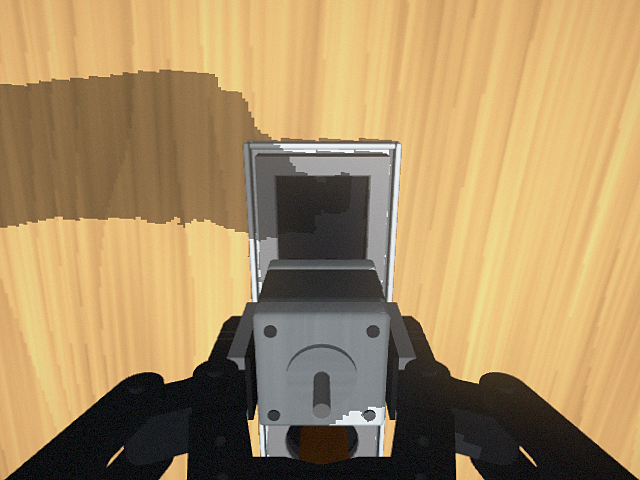

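The motor is centred on the square recess (columns 275-368) and parallel to it. Lowering.

```bash
python3 -m handwheel '[[[2,0,0.1],[0,0,0],2],[[4.5,0,0.1],[0,0,0],2],[[7,0,0.1],[0,0,0],2],[[9.5,0,0.1],[0,0,0],2],[[11.2,0,0.1],[0,0,0],2],[[12,0,0.1],[0,0,0],2],[[12.3,0,0.1],[0,0,0],2],[[12.3,0,0.1],[0,0,0],2],[[12.3,0,0.1],[0,0,0],2]]'
python3 - <<'E'
from h import *
go(.4775,.082,.0055,4.3)
p=imaging.capture("scene"); cv2.imwrite("pics/s14.png",cv2.resize(p["frame"][180:320,200:400,::-1],(800,560)))
E
```

```text
clock: 21.4
tcp_pos: [0.4789, 0.0826, 0.012]
ee_rot: [-0.027, 0.706, 0.027, 0.707]
wrist_force: [-0.1, 0.6, -2.5]
finger_gap: 0.0413
t 21.4 tcp [0.4789 0.0826 0.012 ] jawyaw 4.3 q [ 0.17  0.4  -0.34  0.83 -0.    1.67] gap 0.0413 F [-0.1  0.6 -2.5]
  SHIFT [ 0.65 -0.05 -0.15] TURN [ 0.   0.1 -0. ]
```

View pics/s14.png

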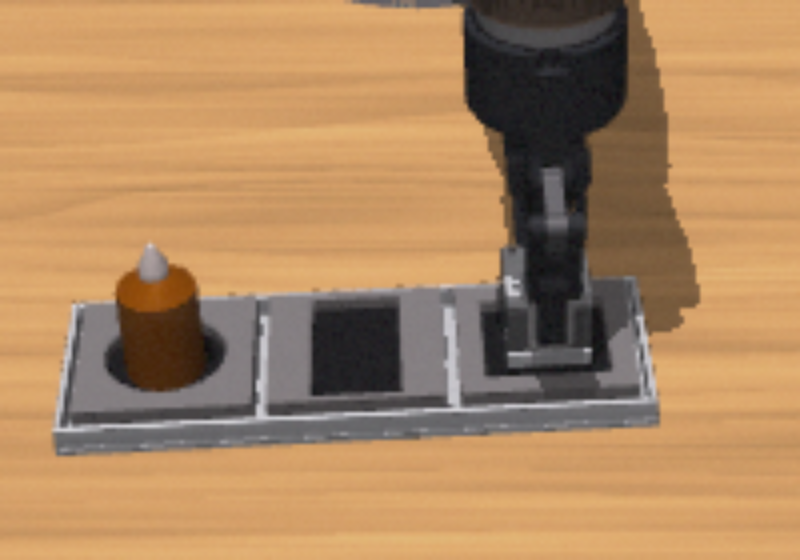

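The motor is over the square recess, at (550,340) in the crop. Lowering to contact.

```bash
python3 -m handwheel '[[[0.15,0,-0.1],[0,0,0],2],[[0.3,0,-0.1],[0,0,0],2],[[0.4,0,-0.1],[0,0,0],2],[[0.5,0,-0.1],[0,0,0],2],[[0.5,0,-0.1],[0,0,0],2],[[0.5,0,-0.1],[0,0,0],2]]'; python3 -m handwheel '[[[0.1,0,0],[0,0,0],2],[[0.1,0,0],[0,0,0],2],[[0.1,0,0],[0,0,0],2]]'
```

```text
clock: 22.05
tcp_pos: [0.4769, 0.0827, 0.007]
ee_rot: [-0.027, 0.706, 0.027, 0.707]
wrist_force: [-3.0, -0.2, 4.9]
finger_gap: 0.0411
clock: 22.35
tcp_pos: [0.4769, 0.0827, 0.007]
ee_rot: [-0.027, 0.706, 0.027, 0.707]
wrist_force: [-4.7, -0.8, 14.5]
finger_gap: 0.0411
```

```bash
python3 -m handwheel '[[[-0.1,0,0],[0,0,0],4.4],[[-0.1,0,0],[0,0,0],5],[[-0.1,0,0],[0,0,0],6],[[-0.1,0,0],[0,0,0],7],[[-0.1,0,0],[0,0,0],7],[[-2,0,0],[0,0,0],7],[[-5,0,0],[0,0,0],7],[[-9,0,0],[0,0,0],8.5],[[-13.5,0,0],[0,0,0],8.5],[[-13.5,0,0],[0,0,0],8.5]]'
python3 - <<'E'
from h import *
go(.6185,.334,.14,8.5)
for c in ["wrist","scene"]:
    p=imaging.capture(c); w=cloud(p)
    m=(abs(w[...,0]-.478)<.045)&(abs(w[...,1]-.082)<.045)
    for lo,hi in [(.05,.065),(.068,.09)]:
        q=w[m&(w[...,2]>lo)&(w[...,2]<hi)]; r=cv2.minAreaRect(q[:,:2].astype(np.float32)*1000); print(c,lo,len(q),np.median(q[:,2]),r)
    if c=="scene": cv2.imwrite("pics/s15.png",cv2.resize(p["frame"][180:320,200:400,::-1],(800,560)))
E
```

```text
clock: 23.35
tcp_pos: [0.4815, 0.0834, 0.1463]
ee_rot: [-0.026, 0.702, 0.027, 0.711]
wrist_force: [-0.0, 0.0, 1.4]
finger_gap: 0.0848
t 23.35 tcp [0.4815 0.0834 0.1463] jawyaw 4.3 q [ 0.17  0.25 -0.16  1.15 -0.    1.67] gap 0.0848 F [-0.   0.   1.4]
  SHIFT [ 0.84 23.95 15.55] TURN [-4.2  0.7 -0. ]
wrist 0.05 4220 0.05813814049063107 ((477.5427551269531, 82.88603973388672), (41.974853515625, 42.08995819091797), 4.238780975341797)
wrist 0.068 77 0.07341174719903754 ((477.61114501953125, 82.65262603759766), (4.225265979766846, 5.461678981781006), 4.382635593414307)
scene 0.05 319 0.05763303588535096 ((479.8641052246094, 84.46724700927734), (47.440799713134766, 42.05278015136719), 4.484534740447998)
scene 0.068 12 0.07221948022684399 ((478.2412414550781, 84.21611785888672), (3.9271724224090576, 10.73523235321045), 89.89486694335938)
```

View pics/s15.png

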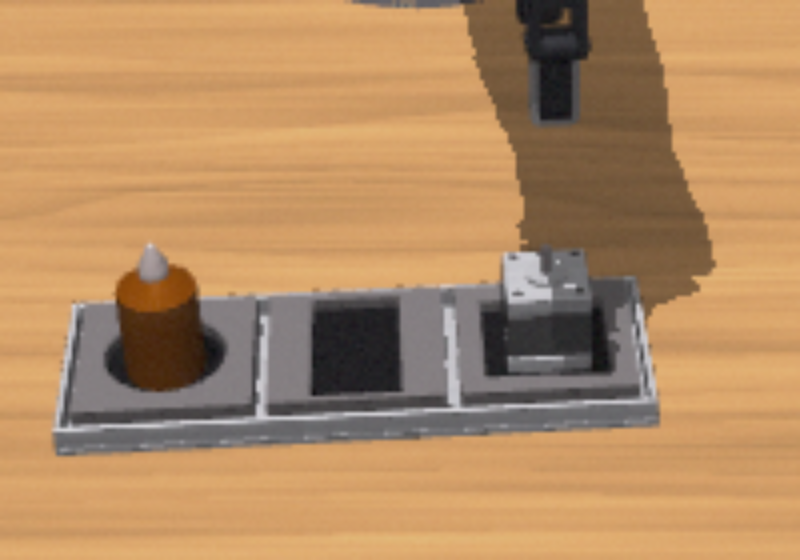

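The motor is seated: its top reads 58 mm, as it should, and it is level. On to the bearing.

```bash
python3 -m handwheel '[[[0,24,15.5],[-4,0,0],8.5],[[0,24,15.5],[-4,0,0],8.5],[[0,24,15.5],[-4,0,0],8.5],[[0,24,15.5],[-4,0,0],8.5],[[0,24,15.5],[-4,0,0],8.5],[[0,24,15.5],[-4,0,0],8.5],[[0,24,15.5],[-4,0,0],8.5],[[0,24,15.5],[-4,0,0],8.5],[[0,24,15.5],[-4,0,0],8.5],[[0,24,15.5],[-4,0,0],8.5]]'
python3 - <<'E'
from h import *
go(.6185,.334,.06,8.5)
p=imaging.capture("wrist"); save(p,"w16.png"); w=cloud(p)
m=(abs(w[...,0]-.618)<.045)&(abs(w[...,1]-.334)<.045)
for lo,hi in [(.03,.06),(.045,.06),(.049,.06),(.004,.06)]:
    q=w[m&(w[...,2]>lo)&(w[...,2]<hi)]; r=cv2.minAreaRect(q[:,:2].astype(np.float32)*1000); print(lo,len(q),q.mean(0).round(4),r,cv2.boxPoints(r).round(1).tolist())
E
```

```text
clock: 24.45
tcp_pos: [0.6129, 0.3321, 0.1401]
ee_rot: [-0.051, 0.706, 0.051, 0.705]
wrist_force: [-0.5, -0.5, 0.5]
finger_gap: 0.085
t 24.45 tcp [0.6129 0.3321 0.1401] jawyaw 8.3 q [ 0.5   0.68  0.51  1.4  -0.    1.92] gap 0.085 F [-0.5 -0.5  0.5]
  SHIFT [8.01 0.11 0.59] TURN [-0.2 -0.1  0. ]
0.03 2486 [0.6154 0.3402 0.0479] ((616.102783203125, 336.2105712890625), (25.150310516357422, 42.6698112487793), 9.856369972229004) [[600.0999755859375, 355.1000061035156], [607.4000244140625, 313.0], [632.0999755859375, 317.29998779296875], [624.7999877929688, 359.3999938964844]]
0.045 1882 [0.6159 0.3374 0.0504] ((616.10498046875, 335.7641296386719), (24.983137130737305, 33.71980667114258), 8.851318359375) [[601.2000122070312, 350.5], [606.4000244140625, 317.20001220703125], [631.0, 321.0], [625.9000244140625, 354.29998779296875]]
0.049 1358 [0.6159 0.3365 0.0516] ((616.104248046875, 336.0756530761719), (23.551000595092773, 27.169387817382812), 8.39437198638916) [[602.5, 347.79998779296875], [606.4000244140625, 320.8999938964844], [629.7000122070312, 324.3999938964844], [625.7999877929688, 351.20001220703125]]
0.004 3185 [0.6146 0.3444 0.0394] ((615.2047119140625, 340.1259765625), (25.60118293762207, 50.686180114746094), 9.8180570602417) [[598.2999877929688, 362.8999938964844], [606.9000244140625, 313.0], [632.0999755859375, 317.29998779296875], [623.5, 367.29998779296875]]
```

View pics/w16.png

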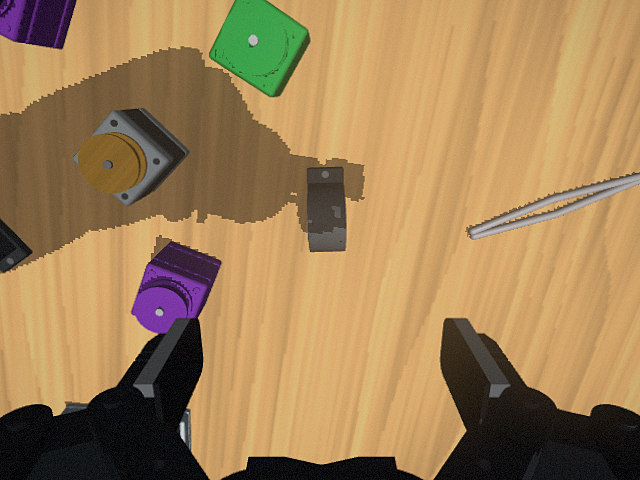

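The bearing is at (326,212) with purple at (170,290), pulley motor at (120,155) and green at (260,45), all clear of the fingers. The bearing measures (0.616, 0.336), yaw 9°. Descending.

```bash
python3 -m handwheel '[[[0,0.3,0.4],[-1,0,0],8.5],[[3,0.3,0.4],[-1,0,0],8.5],[[6,0.3,0.4],[-1,0,0],8.5],[[9,0.3,0.4],[-1,0,0],8.5],[[10,0.3,0.4],[-1,0,0],8.5],[[10,0.3,0.4],[-1,0,0],8.5],[[10,0.3,0.4],[-1,0,0],8.5]]'; python3 -c "
from h import *
go(.616,.336,-.005,9)"
```

```text
clock: 25.2
tcp_pos: [0.6178, 0.3375, 0.0417]
ee_rot: [-0.057, 0.704, 0.058, 0.705]
wrist_force: [0.2, -0.1, 0.1]
finger_gap: 0.0849
t 25.2 tcp [0.6178 0.3375 0.0417] jawyaw 9.3 q [0.5  0.75 0.37 1.19 0.   1.91] gap 0.0849 F [ 0.2 -0.1  0.1]
  SHIFT [ 4.67 -0.13 -0.22] TURN [ 0.3  0.1 -0. ]
```

```bash
python3 -m handwheel '[[[1.5,-0.1,-0.2],[0,0,0],8.5],[[3,-0.1,-0.2],[0,0,0],8.5],[[4.2,-0.1,-0.2],[0,0,0],8.5],[[4.6,-0.1,-0.2],[0,0,0],8.5],[[4.6,-0.1,-0.2],[0,0,0],6],[[4.6,-0.1,-0.2],[0,0,0],4]]'; python3 -c "
from h import *
go(.616,.336,-.005,9)"; python3 -m handwheel '[[[0,0,0],[0,0,0],3],[[0,0,0],[0,0,0],2],[[0,0,0],[0,0,0],1],[[0,0,0],[0,0,0],0.8],[[0,0,0],[0,0,0],0.8],[[0,0,0],[0,0,0],0.8],[[0,0,0],[0,0,0],0.8],[[0,0,0],[0,0,0],0.8]]' 50
```

```text
clock: 25.8
tcp_pos: [0.6154, 0.3361, -0.0056]
ee_rot: [-0.057, 0.705, 0.058, 0.705]
wrist_force: [-0.3, -0.1, 0.3]
finger_gap: 0.0586
t 25.8 tcp [ 0.6154  0.3361 -0.0056] jawyaw 9.3 q [0.5  0.78 0.31 1.1  0.   1.91] gap 0.0586 F [-0.3 -0.1  0.3]
  SHIFT [-0.06 -0.02  0.06] TURN [ 0.3  0.  -0. ]
clock: 26.6
tcp_pos: [0.6156, 0.3362, -0.0051]
ee_rot: [-0.057, 0.704, 0.058, 0.705]
wrist_force: [1.0, 0.7, 5.2]
finger_gap: 0.0233
```

```bash
python3 -m handwheel '[[[-1,0,0],[0,0,0],0.8],[[-3,0,0],[0,0,0],0.8],[[-6,0,0],[0,0,0],0.8],[[-9,0,0],[0,0,0],0.8],[[-12,0,0],[0,0,0],0.8],[[-14,0,0],[0,0,0],0.8],[[-14,0,0],[0,0,0],0.8]]'
python3 - <<'E'
from h import *
go(.4845,-.013,.135,-85.7)
p=imaging.capture("wrist"); save(p,"w17.png")
E
```

```text
clock: 27.3
tcp_pos: [0.6164, 0.3367, 0.1375]
ee_rot: [-0.057, 0.703, 0.058, 0.706]
wrist_force: [0.4, -0.6, -2.1]
finger_gap: 0.0234
t 27.3 tcp [0.6164 0.3367 0.1375] jawyaw 9.3 q [0.5  0.69 0.51 1.39 0.   1.91] gap 0.0234 F [ 0.4 -0.6 -2.1]
  SHIFT [  0.1  -32.37 -18.69] TURN [-85.    0.3   0.1]
```

View pics/w17.png

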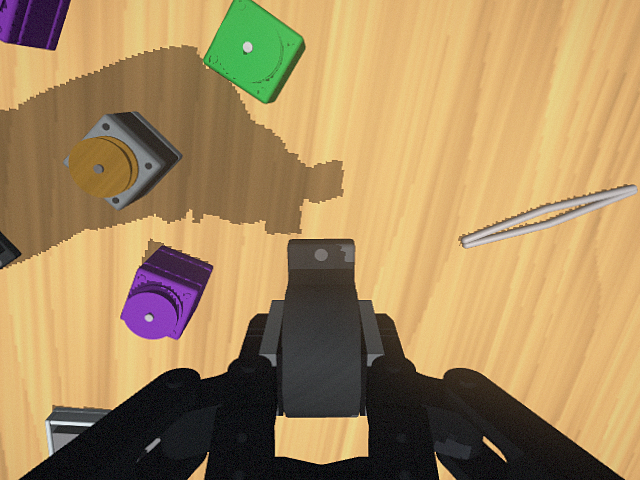

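The bearing is held upright at (322,330). Carrying it to the oblong nest with a +95° turn.

```bash
python3 -m handwheel '[[[0,-2,-1.2],[4,0,0],0.8],[[0,-6,-3.5],[11,0,0],0.8],[[0,-10,-5.8],[19,0,0],0.8],[[0,-14,-8.1],[27,0,0],0.8],[[0,-18,-10.4],[35,0,0],0.8],[[0,-22,-12.7],[43,0,0],0.8],[[0,-26,-15],[51,0,0],0.8],[[0,-29.5,-17],[59,0,0],0.8],[[0,-31.5,-18.2],[67,0,0],0.8],[[0,-32.3,-18.7],[75,0,0],0.8]]'; python3 -c "
from h import *
go(.4845,-.013,.135,-85.7)"; python3 -m handwheel '[[[0,0,0],[8,0,0],0.8],[[0,0,0],[15,0,0],0.8],[[0,0,0],[20,0,0],0.8],[[0,0,0],[20,0,0],0.8],[[0,0,0],[20,0,0],0.8]]'
python3 - <<'E'
from h import *
go(.4845,-.013,.008,-85.7)
p=imaging.capture("wrist"); save(p,"w18.png")
p=imaging.capture("scene"); cv2.imwrite("pics/s18.png",cv2.resize(p["frame"][160:320,200:400,::-1],(700,560)))
E
```

```text
clock: 28.35
tcp_pos: [0.4795, -0.0154, 0.1317]
ee_rot: [0.385, 0.594, -0.387, 0.591]
wrist_force: [-0.2, 1.0, -2.6]
finger_gap: 0.0234
t 28.35 tcp [ 0.4795 -0.0154  0.1317] jawyaw -66.2 q [-0.03  0.26 -0.19  1.13 -0.    2.69] gap 0.0234 F [-0.2  1.  -2.6]
  SHIFT [-0.33  0.55 -0.01] TURN [19.5 -0.1  0.3]
clock: 28.85
tcp_pos: [0.4815, -0.0131, 0.1326]
ee_rot: [0.479, 0.52, -0.481, 0.518]
wrist_force: [0.6, -0.3, -2.5]
finger_gap: 0.0236
t 28.85 tcp [ 0.4815 -0.0131  0.1326] jawyaw -85.6 q [-0.03  0.26 -0.18  1.13  0.    3.04] gap 0.0236 F [ 0.6 -0.3 -2.5]
  SHIFT [12.45  0.34  0.02] TURN [ 0.1 -0.   0.2]
```

View pics/w18.png

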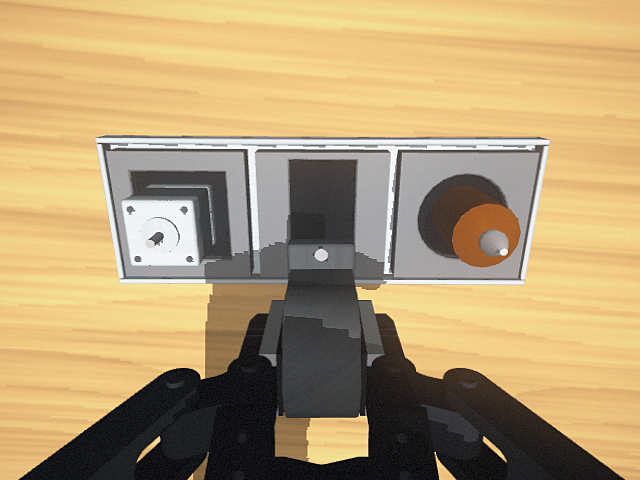

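View pics/s18.png

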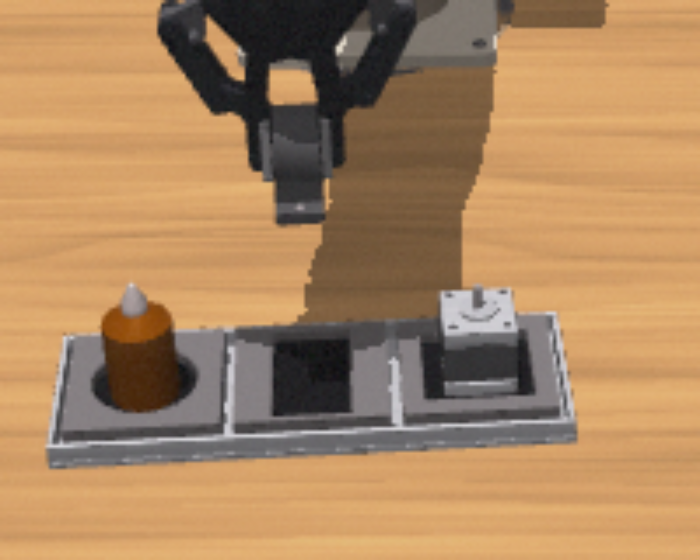

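Run:
```python
from h import *
p=imaging.capture("wrist"); w=cloud(p)
m=(w[...,2]<.016)&(w[...,2]>.008)&(abs(w[...,1]+.013)<.03)&(abs(w[...,0]-.485)<.05)
q=w[m]; print(len(q),q.min(0),q.max(0),np.percentile(q,[2,50,98],axis=0).round(4))
# outer tray far/side edges
t=w[(w[...,2]>.012)&(w[...,2]<.024)&(abs(w[...,0]-.485)<.1)&(abs(w[...,1]+.013)<.17)]
print(cv2.minAreaRect(t[:,:2].astype(np.float32)*1000))
# bearing foot in tool
f=w[235:262,290:352].reshape(-1,3); print(np.nanmedian(f,0))
```

```text
5492 [ 0.43528631 -0.04288704  0.0080324 ] [0.53499291 0.01683626 0.0159977 ] [[ 0.4678 -0.0347  0.0107]
 [ 0.498  -0.012   0.0124]
 [ 0.5338  0.01    0.0155]]
((484.0196838378906, -13.11663818359375), (104.58411407470703, 294.4820251464844), 4.293627738952637)
[ 0.50820135 -0.01052019  0.14574526]
```

```bash
python3 -m handwheel '[[[1,0.35,0],[0,0,0],0.8],[[3,0.35,0],[0,0,0],0.8],[[6,0.35,0],[0,0,0],0.8],[[8.5,0.35,0],[0,0,0],0.8],[[10.2,0.35,0],[0,0,0],0.8],[[11,0.35,0],[0,0,0],0.8],[[11,0.35,0],[0,0,0],0.8],[[11,0.35,0],[0,0,0],0.8]]'
python3 - <<'E'
from h import *
go(.485,-.013,.007,-85.7)
p=imaging.capture("scene"); cv2.imwrite("pics/s19.png",cv2.resize(p["frame"][180:320,200:400,::-1],(800,560)))
p=imaging.capture("wrist"); save(p,"w19.png")
E
```

```text
clock: 29.8
tcp_pos: [0.487, -0.0129, 0.0245]
ee_rot: [0.481, 0.518, -0.48, 0.519]
wrist_force: [0.9, -0.3, -2.9]
finger_gap: 0.0234
t 29.8 tcp [ 0.487  -0.0129  0.0245] jawyaw -85.7 q [-0.03  0.38 -0.33  0.86 -0.    3.04] gap 0.0234 F [ 0.9 -0.3 -2.9]
  SHIFT [ 1.75 -0.21 -0.01] TURN [ 0.   0.  -0.1]
```

View pics/s19.png

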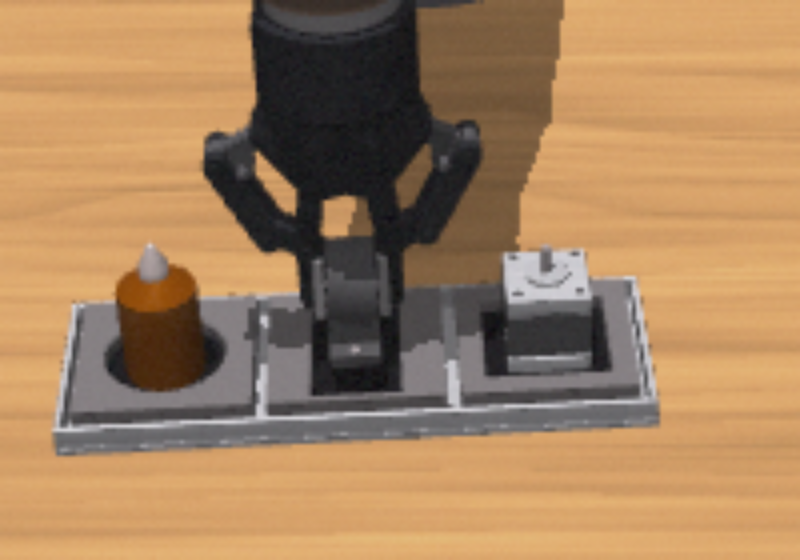

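View pics/w19.png

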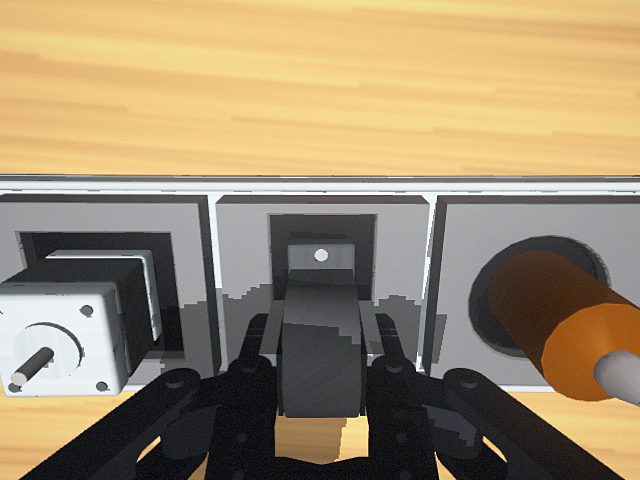

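The foot (columns 288-355) is centred inside the recess (270-377), and the gripper's knuckles clear the motor and the bottle. Lowering to contact.

```bash
python3 -m handwheel '[[[0.5,-0.1,0],[0,0,0],0.8],[[1,-0.2,0],[0,0,0],0.8],[[1.3,-0.2,0],[0,0,0],0.8],[[1.5,-0.2,0],[0,0,0],0.8],[[1.6,-0.2,0],[0,0,0],0.8],[[1.7,-0.2,0],[0,0,0],0.8],[[1.7,-0.2,0],[0,0,0],0.8]]'; python3 -m handwheel '[[[0.1,0,0],[0,0,0],0.8],[[0.1,0,0],[0,0,0],0.8],[[0.1,0,0],[0,0,0],0.8]]'
```

```text
clock: 30.6
tcp_pos: [0.4844, -0.013, 0.007]
ee_rot: [0.481, 0.519, -0.481, 0.519]
wrist_force: [-0.5, 0.5, -3.0]
finger_gap: 0.0238
clock: 30.9
tcp_pos: [0.4846, -0.0131, 0.0068]
ee_rot: [0.481, 0.518, -0.481, 0.519]
wrist_force: [-3.4, -0.1, 4.9]
finger_gap: 0.0235
```

```bash
python3 -m handwheel '[[[0,0,0],[0,0,0],2.6],[[0,0,0],[0,0,0],3.2],[[0,0,0],[0,0,0],4.2],[[0,0,0],[0,0,0],4.6],[[0,0,0],[0,0,0],4.6],[[-2,0,0],[0,0,0],4.6],[[-5,0,0],[0,0,0],4.6],[[-9,0,0],[0,0,0],4.6],[[-14,0,0],[0,0,0],4.6],[[-14,0,0],[0,0,0],4.6]]';  python3 -m handwheel '[[[-2,-10,0],[0,0,0],6],[[-4,-10,0],[0,0,0],6],[[-4,-10,0],[0,0,0],6],[[-4,-10,0],[0,0,0],6],[[-4,-10,0],[0,0,0],6]]'
python3 - <<'E'
from h import *
go(.4,0,.2)
for c in ["wrist","top","scene"]:
    p=imaging.capture(c); w=cloud(p); save(p,c+"20.png")
    for nm,x,y in [("bottle",.492,-.1075),("bearing",.484,-.013),("motor",.4775,.083)]:
        q=w[(abs(w[...,0]-x)<.038)&(abs(w[...,1]-y)<.03)&(w[...,2]>.03)&(w[...,2]<.1)]
        if len(q): print(c,nm,len(q),"max",np.percentile(q[:,2],99).round(4),q[:,2].max().round(4),"min/max",q.min(0)[:2].round(4),q.max(0)[:2].round(4))
    f=w[(abs(w[...,0]-.484)<.045)&(abs(w[...,1]+.013)<.03)&(w[...,2]>.018)&(w[...,2]<.03)]
p=imaging.capture("scene"); cv2.imwrite("pics/s20.png",cv2.resize(p["frame"][180:320,200:400,::-1],(800,560)))
E
```

```text
clock: 31.9
tcp_pos: [0.4894, -0.0132, 0.153]
ee_rot: [0.484, 0.515, -0.478, 0.522]
wrist_force: [0.8, -0.1, 0.2]
finger_gap: 0.0456
clock: 32.4
tcp_pos: [0.3857, -0.0206, 0.186]
ee_rot: [0.481, 0.518, -0.48, 0.519]
wrist_force: [1.1, -0.4, -0.1]
finger_gap: 0.0595
t 32.4 tcp [ 0.3857 -0.0206  0.186 ] jawyaw -85.7 q [-0.05  0.03 -0.31  1.23  0.    3.01] gap 0.0595 F [ 1.1 -0.4 -0.1]
  SHIFT [-1.39  1.58 -1.95] TURN [ 0.   0.  -0.1]
wrist bottle 4056 max 0.0865 0.0881 min/max [ 0.4727 -0.1278] [ 0.5116 -0.0879]
wrist bearing 2690 max 0.0657 0.0663 min/max [ 0.4608 -0.0267] [0.5053 0.0006]
wrist motor 5311 max 0.0727 0.0759 min/max [0.4553 0.0598] [0.4997 0.1049]
top motor 386 max 0.0647 0.0787 min/max [0.4576 0.0593] [0.5006 0.1015]
scene bottle 470 max 0.0854 0.0873 min/max [ 0.4771 -0.1251] [ 0.5145 -0.0861]
scene bearing 279 max 0.0653 0.0657 min/max [ 0.4674 -0.0222] [0.5086 0.0025]
scene motor 515 max 0.0722 0.0756 min/max [0.4573 0.062 ] [0.5031 0.1057]
```

View pics/s20.png

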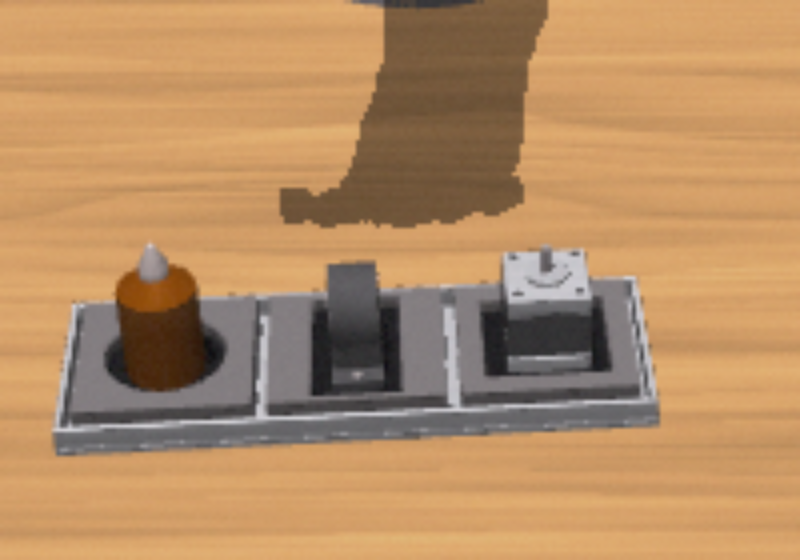

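View pics/wrist20.png

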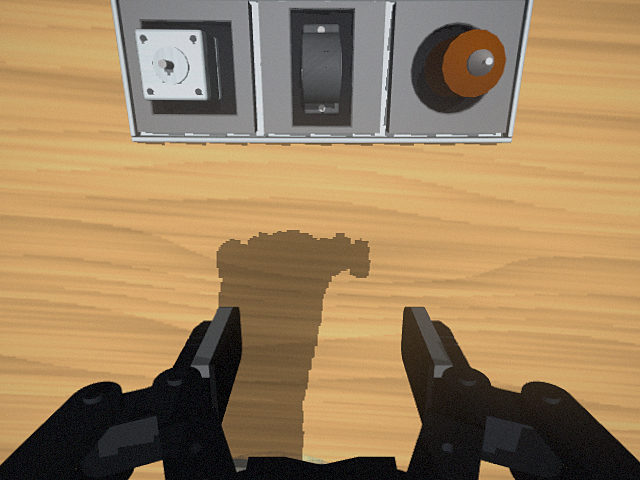

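View pics/top20.png

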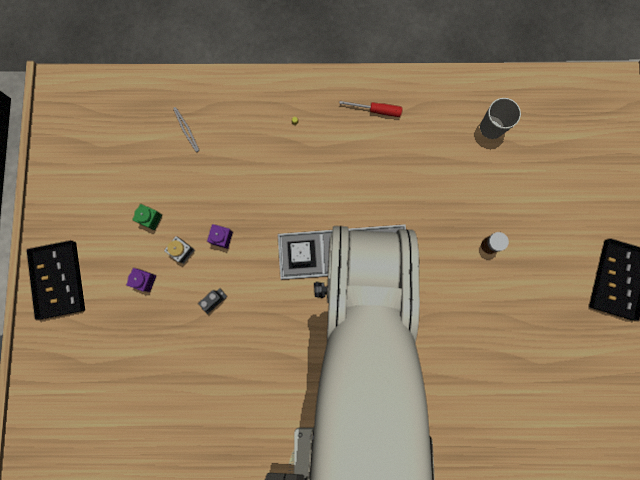

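All three parts are seated: bottle tip at 87-88 mm, motor body top at 58 mm and bearing top at 65-66 mm. Their expected heights are 87, 58 and 65 mm. The look-alikes are at their original pixels, so I'm handing the job in.

```bash
python3 -c "
from rig import ctrl
print(ctrl.close_job()); print(ctrl.get_state()['clock'])"
```

```text
the job is handed in; nothing more can be done
None
the job is handed in; nothing more can be done
```

I put the oil bottle in the round nest, then the motor in the square nest, then the bearing in the oblong nest, and handed the job in at about 32.5 s.

**Last checks:** All three parts stand upright on their nest floors.

| Part | Point measured | Measured | Expected |
|---|---|---|---|
| Oil bottle | nozzle tip | 87–88 mm | 87 mm |
| Motor | top of body | 58 mm (measured just after placing) | 58 mm |
| Bearing | rounded top | 65–66 mm | 65 mm |

The bottle was upright in every picture I took while moving it. In the top view the jar, pulley motor, clamp block and the green and purple look-alikes are at the same pixels as at the start. The gripper was clear of everything.

**What disagreed:**
- **Finger position:** the fingertips stand about 35 mm further back than the given tool frame says. I confirmed this in all three cameras and corrected for it.
- **Failed grasps:** before that correction, two tries at the motor closed above it without moving it.
- **Bottle grip:** the bottle was held high, at its shoulder, but stayed secure.
- **Top view:** in the final picture the arm hid the bottle and the bearing, so their final heights come from the wrist and scene cameras.

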